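# Press the foot block onto a cupboard plinth rail

### The job

Take the plinth rail that has the square foot block glued on its end and lay it in the screw press, block up and under the platen, its end pushed home against the back stop. Then wind the press down by its crank until the platen just bears on the block, and give it half a turn more, no further, so the glue sets under the right load. Let go of everything, and leave the rest of the bench as it is.

Things in the scene. Friction and masses are not known exactly. Their poses are not given: they have to be found in the camera images.
- press: Grey bench screw press, bolted down, front to the robot. Origin: table top under the screw axis; x to its back, y to its left. Steel bed 200 x 170 mm, top at z = 30 mm, x = -115 to +85 mm. Columns 24 mm thick at x = 0, y = +-100 mm; crosshead z = 146 to 198 mm, 54 mm deep, 240 mm wide. Right-hand screw, 10 mm per turn: clockwise from above winds it down; wheel and crank go down too.
- wheel (a joint): Angle of the handwheel (144 mm across) in rad, growing clockwise from above (downwards). At 0 it is fully up: platen's underside 87 mm, top of the rim 237 mm above the table. It starts 0 to 3.5 rad down, the crank never in front. The wheel overhangs the bed: a rail lying home is best held 150 mm or more from the block's centre.
- crank_grip (a point): Middle of the crank handle: an upright black grip, 24 mm in diameter and 50 mm tall, that spins freely on its pin, on the handwheel's rim 65 mm from the screw axis. This point is on the grip's axis, 22 mm below its top and 29 mm above the top of the handwheel's rim.
- rail: Light wood rail 218 x 42 x 28 mm with a square plywood block 56 x 56 mm on top of one end. Origin: underside of the rail below the block's centre; x along the rail to the block's end, at x = +28 mm (block and rail flush); other end x = -190 mm. The block is 11 to 17 mm thick, different each time, not measured. About 0.26 kg; lies flat, block up, left or right of the press.
- plain_rail: The same rail without a block (same frame, 218 x 42 x 28 mm): not for now.
- spare_block: Loose square plywood block 56 x 56 x 14 mm, lying at the left; origin under its centre. Leave alone.
- hinge: Steel cupboard hinge, 95 mm long and 12 mm high, lying at the right. Leave alone.
- glue: White glue bottle, 58 mm in diameter and 160 mm tall, behind at the left. Leave alone.
- dowel_jar: Jar of dowels, 68 mm in diameter and 85 mm tall, behind at the right. Leave alone.
- mallet: Mallet lying at the right. Leave alone.
- screwdriver: Screwdriver lying at the left. Leave alone.
- back_stop (a point): Middle of the front face of the back stop, a dark steel bar across the rear of the bed, 90 mm long and 16 mm high above the bed. This point is 28 mm behind the screw axis and 8 mm above the bed.
- spindle: The steel screw with all it carries. Origin: on its axis, at the platen's underside while that bears on nothing. The platen, a plate 80 x 80 x 14 mm, sits on springs preloaded to 150 N: once it bears it stands still, the screw goes on, and they add 18 N per mm (180 N a turn). The crank needs about 7 N winding free, some 3.5 N more once the platen bears, near 13 N half a turn on. The screw stays where left.
Not all that is in view belongs to the job. Leave any black look-alike of the rail alone.

How it is judged:
On the way, in this order (a step that is already met when the one before it is completed fails the run):
1. the rail lies on the press bed with its end at the back stop and its block under the raised platen (x of rail in the frame of press between -0.006 and 0.006 m and y of rail in the frame of press between -0.012 and 0.012 m and z of rail in the frame of press below 0.034 m and contact force between spindle and rail below 5 N), for 0.2 s.
2. the platen bears on the block (contact force between spindle and rail above 110 N), for 0.1 s.
At the end, for the whole second after the job is handed in: The rail lies flat on the bed, its end within 6 mm of the back stop and its block within 12 mm of the screw axis sideways; the platen presses on the block with 216 to 264 N, which is half a turn (give or take about an eighth) past contact; the wheel is still (contact force between spindle and rail between 216 and 264 N and x of rail in the frame of press between -0.006 and 0.006 m and y of rail in the frame of press between -0.012 and 0.012 m and z of rail in the frame of press below 0.034 m and velocity of joint wheel between -0.05 and 0.05 rad/s); the robot touches nothing.
It fails at once if the joint is overpressed: more than about three quarters of a turn past contact (290 N) (contact force between spindle and rail above 290 N).
It fails at once if another thing on the bench is moved by more than 30 mm (distance of any of plain_rail, spare_block, hinge, glue, dowel_jar, mallet, screwdriver from where it was at the start of the episode above 0.03 m).
It also fails if it takes over 72 s, if anything falls off the work surface, if the arm or the gripper's body presses on something with over 40 N, if the wrist force passes 120 N, or if a joint passes its speed limit or range.

### The arm

A 7-joint arm with a two-finger parallel gripper is mounted at the origin on the work surface. World frame = base frame: x ahead of the robot, y to its left, z up, the work surface at z = 0. Lengths are in m, angles in rad, forces in N, time in s.
With the tool pointing down it reaches from about 0.4 to 0.85 m from the base axis. Payload 6.9 kg.
Tool frame: the origin (TCP) lies at the very end of the fingers, on their centre line; the grasp point (between the pads) lies 19 mm behind it; z points along the fingers, y is the direction in which the jaws open and shut (so a half turn about z gives the same grasp; the last joint's range is limited). The gripper opens to 85 mm and grips with 20 to 120 N. Pads are 22 mm wide; open, the fingers measure 114 mm over their backs; the gripper's body (76 mm by 85 mm) begins 54 mm behind the grasp point. The pads swing forward as they close: fully open they stand 13 mm farther back than shut.
Start: joints at [1.252, 0.507, -0.238, 1.5, 0.126, 1.149, -0.155], TCP at [0.258, -0.569, 0.231] pointing down, gripper open.
Joint ranges: [-3.08, 3.08], [-0.24, 2.05], [-1.43, 1.35], [0, 2.5], [-1.52, 4.66], [0.17, 1.96], [-2.89, 2.89]. Speed limits (rad/s): [2.39, 2.39, 3.14, 3.14, 3.14, 3.14, 3.14].

### API

Orientations are given as a rotation vector (axis times angle).
In Python, from workcell import robot, vision gives the robot as it stands.
- The arm moves only by the shell command python3 -m inch 'ROWS' [OPENING] [FORCE]. ROWS is JSON, one flat list of numbers, 6 for each row, row after row: the shift along the tool's x, y, z in m, then the turn, a rotation vector about the tool's x, y, z in rad. A call has 1 to 10 rows; each row shifts and turns the pose as measured when the row begins, along the tool's axes as they then stand; what a row does not reach is not made up. A row lasts 1/10 s, in which the tool goes at most 50 mm and 8.59 degrees, less where a joint would pass 70% of its speed; a pose out of reach is approached as far as the arm can. A call is refused whole if a number of a shift passes 0.05 or a number of a turn 0.15, either way. A call with a gripper value outside its range is refused whole. OPENING is the closure in counts, from 0 (fully open) to 255 (shut), set as the call begins (- or left out, the last holds). The fingers move at their own pace and stop on an object; FORCE is the grip in N (left out, the last holds). Time passes only in rows, so rows that do not move let the fingers close. It gives the time, the measured TCP pose, the force and the opening at its end, in the units of the state.
- robot.sense(): the state, without advancing time (a new reading comes with each control period).
- vision.get_image(name): name is "side" or "top" or "wrist"; returns a dict with "frame" (480x640x3 uint8, red, green, blue), "mtx" (3x3 intrinsics, pixels), "R" (3x3) and "t" (3): a world point X has camera coordinates R X + t. Camera axes: x right, y down, z forward; pixel columns grow to the right and rows downward; lengths in m; the calibration is good to about 2 mm. A picture is of the moment at which its call begins. There is no depth.
- robot.job_done(): hands the job in, once; it reports no verdict.
The state is a dict: "time": time; "qpos": joint angles; "dq": joint speeds; "joint_efforts": joint torques, N m; "eef_pos": TCP position; "ee_rot": TCP orientation; "force": force on the tool from outside, world axes, zero at the start; "ft_torque": the same for the moment, N m; "width": finger opening in m.
Only numpy, scipy, OpenCV 4.12 (cv2) and the standard library are available. Lean on these libraries where they do the work, as an engineer would, in place of code of your own. Each camera call takes 0.05 s, during which the arm holds its last target.

## Working session

There is one attempt and no reset: what is moved stays moved. The work goes in short steps, Python scripts to look and compute and a shell command to move; the robot and the scene stay as the last step left them, time stands still between calls to the robot, and variables do not carry over. Pictures are saved under pics/ and viewed, and the job is handed in when it is done.

```bash
ls; mkdir -p pics; python3 - <<'E'
from workcell import robot, vision
import cv2,numpy as np
s=robot.sense(); print({k:np.round(v,3).tolist() for k,v in s.items()})
for n in ["top","side","wrist"]:
    d=vision.get_image(n); cv2.imwrite(f"pics/{n}0.png",d["frame"][:,:,::-1]); np.savez(f"pics/{n}0.npz",**d)
    print(n,np.round(d["mtx"],1).tolist(),np.round(d["R"],3).tolist(),np.round(d["t"],3).tolist(), np.round(-d["R"].T@d["t"],3))
E
```

```text
pics
{'time': 0.0, 'qpos': [1.251, 0.508, -0.238, 1.501, 0.126, 1.149, -0.155], 'dq': [-0.0, -0.001, 0.0, 0.0, -0.0, 0.001, 0.001], 'joint_efforts': [-0.0, -62.061, -2.187, -24.965, 0.013, 0.012, -0.0], 'eef_pos': [0.257, -0.569, 0.23], 'ee_rot': [-3.069, -0.662, 0.001], 'force': [-0.009, -0.224, -0.048], 'ft_torque': [0.027, 0.022, -0.059], 'width': 0.085}
top [[488.0, 0.0, 314.5], [0.0, 488.0, 244.1], [0.0, 0.0, 1.0]] [[-0.025, -0.999, -0.023], [-0.997, 0.026, -0.073], [0.074, 0.021, -0.997]] [0.025, 0.478, 1.27] [ 0.384 -0.014  1.302]
side [[480.3, 0.0, 315.2], [0.0, 480.3, 240.5], [0.0, 0.0, 1.0]] [[-0.972, -0.234, 0.003], [-0.135, 0.551, -0.824], [0.191, -0.801, -0.567]] [0.454, 0.2, 1.466] [0.188 1.171 0.994]
wrist [[419.3, 0.0, 313.0], [0.0, 419.3, 237.0], [0.0, 0.0, 1.0]] [[0.412, -0.911, -0.001], [-0.878, -0.398, 0.267], [-0.244, -0.109, -0.964]] [-0.623, -0.034, 0.378] [ 0.319 -0.54   0.373]
```

View pics/top0.png

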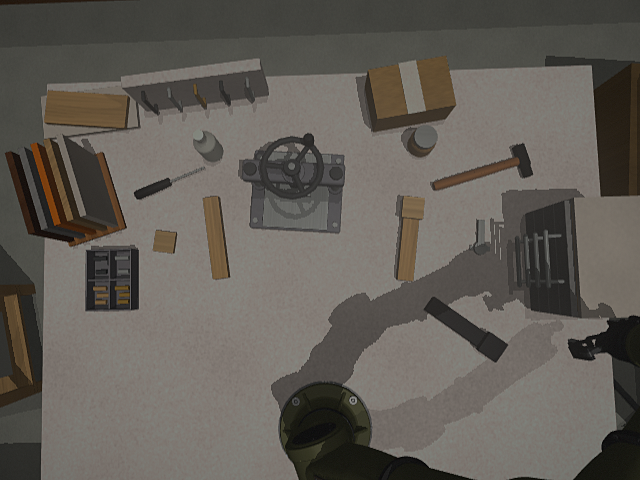

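View pics/side0.png

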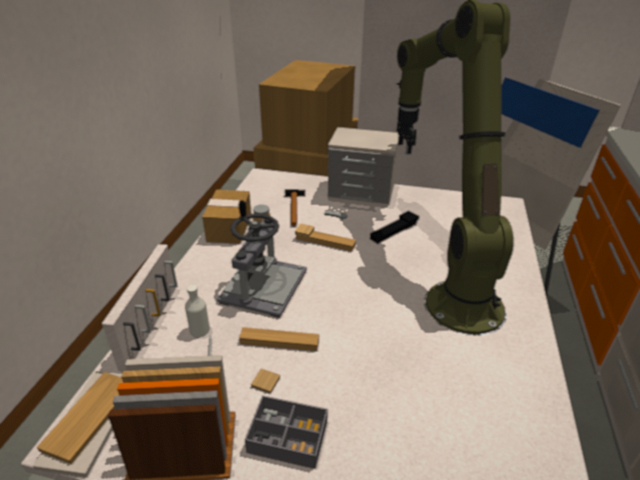

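View pics/wrist0.png

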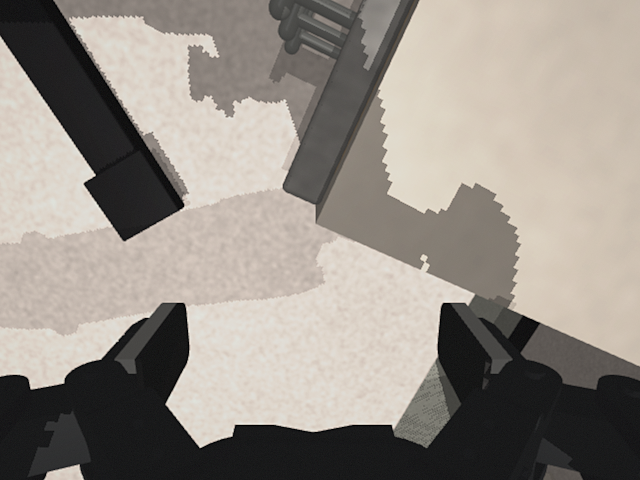

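Top view: the blocked rail lies at the right, (409,237), with its block at (412,208), pointing to the back. The press is at (291,167) with its crank at (309,139), behind and to the right. The black look-alike is at (466,328). Next I'll measure the rail and the press.

```bash
cat > h.py <<'E'
import numpy as np,cv2
from workcell import robot, vision
def ray(d,u,v):
    p=np.linalg.inv(d["mtx"])@np.array([u,v,1.]); return -d["R"].T@d["t"], d["R"].T@p
def onz(d,uv,z):
    out=[]
    for u,v in np.atleast_2d(uv):
        c,r=ray(d,u,v); out.append(c+r*(z-c[2])/r[2])
    return np.array(out)
def proj(d,X):
    X=np.atleast_2d(X); c=X@d["R"].T+d["t"]; p=c@d["mtx"].T; return p[:,:2]/p[:,2:]
def tri(obs):
    A=np.zeros((3,3));b=np.zeros(3)
    for d,uv in obs:
        c,r=ray(d,*uv); r=r/np.linalg.norm(r);P=np.eye(3)-np.outer(r,r);A+=P;b+=P@c
    return np.linalg.solve(A,b)
def get(n,f):
    d=vision.get_image(n); cv2.imwrite(f"pics/{f}.png",d["frame"][:,:,::-1]); np.savez(f"pics/{f}.npz",**d); return d
def load(f): return dict(np.load(f"pics/{f}.npz"))
def crop(d,x0,y0,x1,y1,k,f):
    im=cv2.resize(d["frame"][y0:y1,x0:x1,::-1],None,fx=k,fy=k,interpolation=cv2.INTER_CUBIC); cv2.imwrite(f"pics/{f}.png",im)
E
python3 - <<'E'
from h import *
d=load("top0"); crop(d,230,120,360,245,6,"c1"); crop(d,370,180,450,290,5,"c2")
hsv=cv2.cvtColor(d["frame"],cv2.COLOR_RGB2HSV)
for p in [(409,250),(412,208),(400,300),(380,250)]: print(p,hsv[p[1],p[0]],d["frame"][p[1],p[0]])
E
```

```text
(409, 250) [ 17 111 122] [122  99  69]
(412, 208) [ 17  98 122] [122 102  75]
(400, 300) [11 24 86] [86 81 78]
(380, 250) [ 15  23 132] [132 126 120]
```

View pics/c1.png

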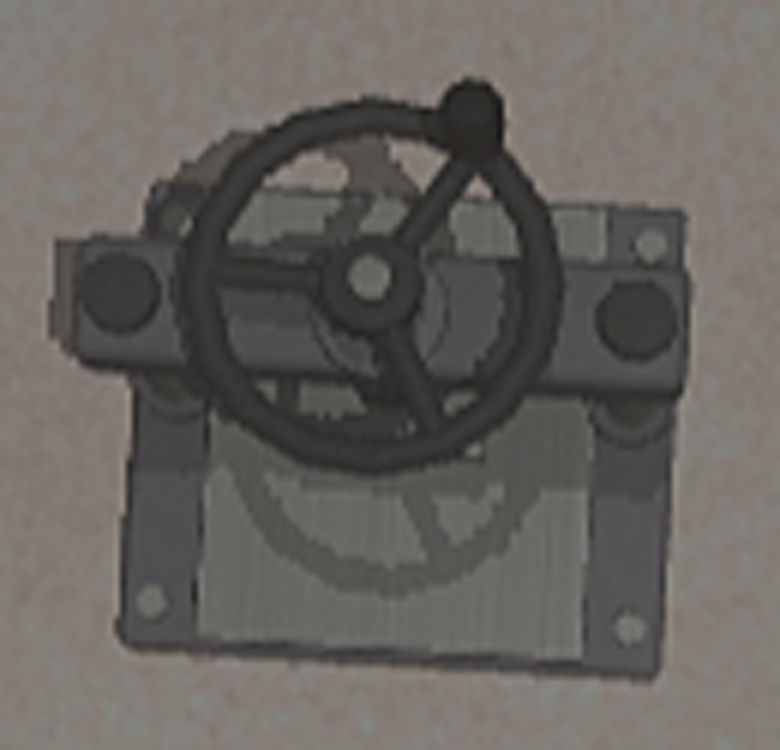

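View pics/c2.png

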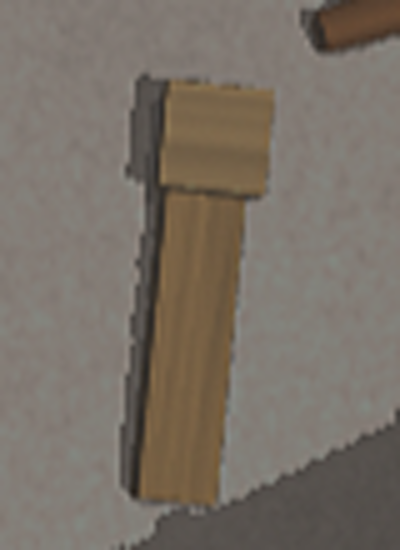

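```bash
python3 - <<'E'
from h import *
d=load("top0")
C=lambda p:(np.array(p)/6.)+[230-.4,120-.4]
caps=onz(d,[C((118,292)),C((637,320))],.198); print("caps",caps,np.linalg.norm(caps[0]-caps[1]),caps.mean(0))
for z in(.0,.03,.02):
  b=onz(d,[C((197,635)),C((585,658)),C((120,640)),C((660,675)),C((150,600)),C((630,628)),C((178,218)),C((652,245)),C((155,185)),C((685,210))],z); print(z);print(b.round(4)); 
v=caps[0]-caps[1]; yaw=np.arctan2(-v[0],v[1]); print("yaw",yaw)
print("hub",onz(d,[C((370,277))],.24)); 
for z in (.26,.2887): print("grip top",onz(d,[C((473,108))],z))
# rail
hsv=cv2.cvtColor(d["frame"],cv2.COLOR_RGB2HSV)
m=((hsv[...,0]>10)&(hsv[...,0]<25)&(hsv[...,1]>70)).astype(np.uint8)*255
m[:, :380]=0;m[:,440:]=0;m[:190]=0;m[290:]=0
c=max(cv2.findContours(m,0,2)[0],key=cv2.contourArea)
print(cv2.minAreaRect(c),cv2.contourArea(c),cv2.boundingRect(c))
D=lambda p:(np.array(p)/5.)+[370-.4,180-.4]
P=onz(d,[D((163,83)),D((274,92)),D((268,194)),D((160,185))],.042);print("block",P.round(4),P.mean(0),np.linalg.norm(np.roll(P,1,0)-P,axis=1))
Q=onz(d,[D((167,194)),D((244,200)),D((217,505)),D((138,498))],.028);print("rail",Q.round(4),np.linalg.norm(np.roll(Q,1,0)-Q,axis=1))
a=(Q[0]+Q[1]-Q[2]-Q[3]);print("rail yaw",np.arctan2(a[1],a[0]))
E
```

```text
caps [[ 0.64462996  0.1548433   0.198     ]
 [ 0.62780685 -0.04367529  0.198     ]] 0.199230137503351 [0.63621841 0.05558401 0.198     ]
0.0
[[ 0.5344  0.152   0.    ]
 [ 0.5193 -0.0215  0.    ]
 [ 0.5331  0.1866  0.    ]
 [ 0.5108 -0.0547  0.    ]
 [ 0.5508  0.1728  0.    ]
 [ 0.5322 -0.042   0.    ]
 [ 0.7245  0.1574  0.    ]
 [ 0.7056 -0.0567  0.    ]
 [ 0.7401  0.1676  0.    ]
 [ 0.7212 -0.072   0.    ]]
0.03
[[ 0.5309  0.1482  0.03  ]
 [ 0.5162 -0.0213  0.03  ]
 [ 0.5296  0.182   0.03  ]
 [ 0.5079 -0.0538  0.03  ]
 [ 0.5469  0.1685  0.03  ]
 [ 0.5288 -0.0413  0.03  ]
 [ 0.7167  0.1534  0.03  ]
 [ 0.6982 -0.0557  0.03  ]
 [ 0.7319  0.1634  0.03  ]
 [ 0.7134 -0.0707  0.03  ]]
0.02
[[ 0.5321  0.1494  0.02  ]
 [ 0.5172 -0.0214  0.02  ]
 [ 0.5308  0.1835  0.02  ]
 [ 0.5088 -0.0541  0.02  ]
 [ 0.5482  0.17    0.02  ]
 [ 0.5299 -0.0415  0.02  ]
 [ 0.7193  0.1547  0.02  ]
 [ 0.7006 -0.0561  0.02  ]
 [ 0.7346  0.1648  0.02  ]
 [ 0.716  -0.0711  0.02  ]]
yaw -0.08454126418867651
hub [[0.63751776 0.05523705 0.24      ]]
grip top [[0.69378901 0.01521469 0.26      ]]
grip top [[0.68525772 0.01440892 0.2887    ]]
((409.9344787597656, 238.22134399414062), (21.456972122192383, 83.9266357421875), 5.19442892074585) 1355.0 (396, 196, 29, 85)
block [[ 0.5959 -0.2185  0.042 ]
 [ 0.5895 -0.2756  0.042 ]
 [ 0.5364 -0.2703  0.042 ]
 [ 0.5426 -0.2149  0.042 ]] [ 0.56611276 -0.2448136   0.042     ] [0.05337515 0.05749948 0.05338586 0.05578369]
rail [[ 0.5396 -0.2206  0.028 ]
 [ 0.5353 -0.2606  0.028 ]
 [ 0.3767 -0.2402  0.028 ]
 [ 0.3813 -0.1996  0.028 ]] [0.1596012  0.04019635 0.15987384 0.04091164]
rail yaw -0.12981193504787977
```

```bash
python3 -m inch '[0.022,-0.037,0,0,0,0, 0.022,-0.037,0,0,0,0, 0.022,-0.037,0,0,0,0, 0.022,-0.037,0,0,0,0, 0,0,0,0,0,0.14, 0,0,0,0,0,0.14, 0,0,0,0,0,0.14, 0,0,0,0,0,0.133]' 0 90
```

```text
time: 0.95
eef_pos: [0.2755, -0.3895, 0.2278]
ee_rot: [-3.128, 0.229, 0.006]
force: [0.7, -0.0, 0.3]
width: 0.0853
```

```bash
cat > go.py <<'E'
import sys;from h import *
from scipy.spatial.transform import Rotation as Ro
def go(t,yaw=None):
    s=robot.sense();R=Ro.from_rotvec(s["ee_rot"]);M=R.as_matrix()
    y0=np.arctan2(M[1,0],M[0,0]);print("pos",np.round(s["eef_pos"],4),"yaw",round(np.degrees(y0),2),"shift",np.round(M.T@(np.array(t)-s["eef_pos"]),4))
    y=y0 if yaw is None else yaw
    W=Ro.from_matrix(np.array([[np.cos(y),np.sin(y),0],[np.sin(y),-np.cos(y),0],[0,0,-1]]))
    print("turn",np.round((R.inv()*W).as_rotvec(),4),"F",np.round(s["force"],2),"w",round(s["width"],4),"t",s["time"],"q",np.round(s["qpos"],2))
if __name__=="__main__":
    a=[float(x) for x in sys.argv[1:]];go(a[:3],a[3] if len(a)>3 else None)
E
python3 go.py 0.4024 -0.2231 0.10 -0.13
```

```text
pos [ 0.2755 -0.3895  0.2278] yaw -8.37 shift [ 0.1018 -0.1825  0.1282]
turn [-0.0049  0.0038 -0.0161] F [ 0.66 -0.03  0.34] w 0.0853 t 0.95 q [ 1.02  0.28 -0.16  1.88  0.05  0.99 -0.87]
```

```bash
python3 -m inch '[0.02,-0.037,0.026,-0.005,0.004,-0.016, 0.02,-0.037,0.026,0,0,0, 0.02,-0.037,0.026,0,0,0, 0.02,-0.037,0.026,0,0,0, 0.02,-0.037,0.026,0,0,0, 0,0,0,0,0,0, 0,0,0,0,0,0]'; python3 - <<'E'
from h import *
get("wrist","w1")
E
python3 go.py 0.4024 -0.2231 0.003 -0.13
```

```text
time: 1.65
eef_pos: [0.4045, -0.2175, 0.0942]
ee_rot: [3.129, -0.216, 0.005]
force: [-0.5, -0.3, 0.3]
width: 0.0853
pos [ 0.4047 -0.2174  0.0943] yaw -7.91 shift [-0.0019  0.0056  0.0913]
turn [ 0.004  -0.0043 -0.0081] F [0.58 0.4  0.03] w 0.0852 t 1.7 q [ 0.57  0.43 -0.19  2.11  0.14  0.6  -1.42]
```

View pics/w1.png

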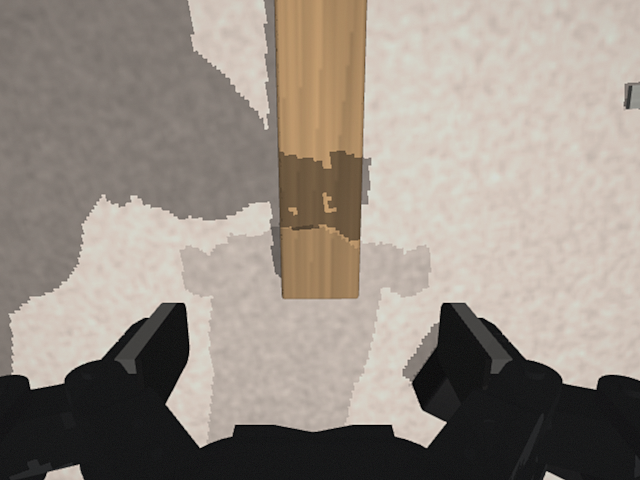

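The wrist view shows the rail centred between the jaws (col 320 against 315), with its near end at row 298. I'll check that end in world coordinates before going down.

```bash
python3 - <<'E'
from h import *
d=load("w1"); P=onz(d,[(283,298),(358,298),(277,60),(364,60)],.028); print(P.round(4), np.linalg.norm(P[0]-P[1])); a=P[2]+P[3]-P[0]-P[1]; print(np.arctan2(a[1],a[0])); e=(P[0]+P[1])/2; print("grasp -.165:",e+.025*a/np.linalg.norm(a))
E
```

```text
[[ 0.3835 -0.1975  0.028 ]
 [ 0.3779 -0.2374  0.028 ]
 [ 0.5012 -0.2133  0.028 ]
 [ 0.4957 -0.2531  0.028 ]] 0.04029008086914633
-0.13299493583365424
grasp -.165: [ 0.40547163 -0.22075499  0.028     ]
```

```bash
python3 -m inch '[0.001,0.003,0.025,0.004,-0.004,-0.008, 0,0,0.025,0,0,0, 0,0,0.02,0,0,0, 0,0,0.012,0,0,0, 0,0,0.006,0,0,0, 0,0,0,0,0,0]' ; python3 go.py 0.405 -0.221 0.003 -0.132
```

```text
time: 2.3
eef_pos: [0.4044, -0.2309, 0.0078]
ee_rot: [3.127, -0.225, 0.012]
force: [0.3, -0.5, 0.2]
width: 0.0851
pos [ 0.4044 -0.2309  0.0078] yaw -8.23 shift [-0.0009 -0.0099  0.0048]
turn [ 0.0064 -0.0078 -0.0117] F [ 0.27 -0.46  0.23] w 0.0851 t 2.3 q [ 0.55  0.59 -0.13  2.18  0.2   0.37 -1.46]
```

```bash
python3 -m inch '[-0.001,-0.0099,0.003,0.006,-0.008,-0.012, 0,0,0,0,0,0]' ; python3 go.py 0.405 -0.221 0.003 -0.132
```

```text
time: 2.5
eef_pos: [0.405, -0.2217, 0.0059]
ee_rot: [3.134, -0.209, 0.002]
force: [0.8, 0.3, 0.6]
width: 0.0855
pos [ 0.405  -0.2217  0.0059] yaw -7.63 shift [-0.0001 -0.0007  0.0029]
turn [ 0.0009 -0.001  -0.0012] F [0.78 0.27 0.59] w 0.0855 t 2.5 q [ 0.54  0.6  -0.13  2.18  0.2   0.37 -1.46]
```

```bash
python3 -m inch '[0,-0.0007,0.003,0.001,-0.001,-0.001, 0,0,0,0,0,0, 0,0,0,0,0,0, 0,0,0,0,0,0, 0,0,0,0,0,0, 0,0,0,0,0,0, 0,0,0,0,0,0, 0,0,0,0,0,0]' 255 100; python3 go.py 0.405 -0.221 0.003 -0.132
```

```text
time: 3.3
eef_pos: [0.406, -0.2211, 0.0044]
ee_rot: [3.134, -0.206, 0.004]
force: [-0.1, -0.2, 1.4]
width: 0.0402
pos [ 0.406  -0.2211  0.0044] yaw -7.54 shift [-0.001   0.      0.0014]
turn [ 0.0009 -0.0025  0.0004] F [-0.1  -0.22  1.45] w 0.0402 t 3.3 q [ 0.53  0.6  -0.13  2.18  0.2   0.37 -1.47]
```

```bash
python3 -m inch '[0,0,-0.012,0,0,0, 0,0,-0.02,0,0,0, 0,0,-0.025,0,0,0, 0,0,-0.025,0,0,0, 0,0,0,0,0,0]' ; python3 go.py 0.398 0.0755 0.09 -0.085; python3 - <<'E'
from h import *
get("wrist","w2")
E
```

```text
time: 3.8
eef_pos: [0.403, -0.2197, 0.0869]
ee_rot: [-3.133, 0.205, 0.009]
force: [0.9, -0.7, -2.8]
width: 0.0402
pos [ 0.403  -0.2197  0.0869] yaw -7.5 shift [-0.0435 -0.2921 -0.0024]
turn [-0.0017  0.0058 -0.0459] F [ 0.88 -0.67 -2.84] w 0.0402 t 3.8 q [ 0.58  0.45 -0.19  2.11  0.15  0.6  -1.42]
```

View pics/w2.png

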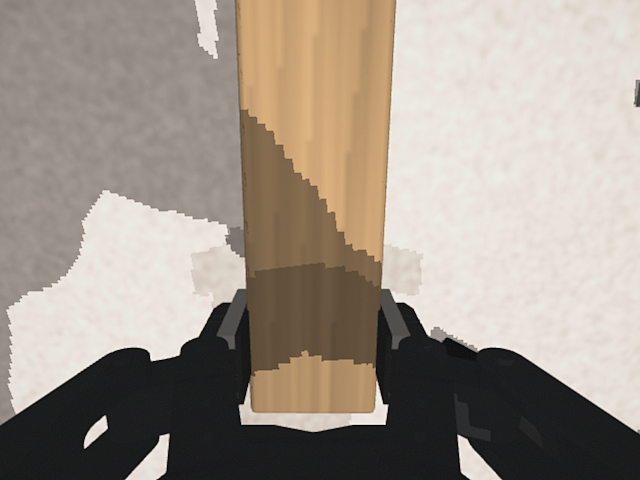

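```bash
python3 -m inch '[-0.006,-0.02,0,0,0.005,-0.01, -0.006,-0.033,0,0,0,-0.01, -0.006,-0.034,0,0,0,-0.01, -0.005,-0.034,0,0,0,-0.01, -0.005,-0.034,0,0,0,-0.005, -0.005,-0.034,0,0,0,0, -0.005,-0.034,0,0,0,0, -0.004,-0.025,0,0,0,0, 0,-0.015,0,0,0,0, 0,0,0,0,0,0]' ; python3 go.py 0.398 0.0755 0.05 -0.085; python3 - <<'E'
from h import *
d=get("top","t2"); crop(d,220,110,380,310,4,"t2c");d=get("side","s2"); crop(d,180,170,380,320,4,"s2c")
E
```

```text
time: 4.85
eef_pos: [0.3787, 0.0553, 0.0754]
ee_rot: [-3.136, 0.137, 0.032]
force: [-0.3, 0.6, -2.8]
width: 0.0402
pos [0.3787 0.0553 0.0754] yaw -5.01 shift [ 0.018  -0.0218  0.0251]
turn [-0.0018  0.0202 -0.0025] F [-0.28  0.6  -2.79] w 0.0402 t 4.85 q [-0.07  0.39 -0.18  2.29  0.13  0.48 -2.01]
```

View pics/t2c.png

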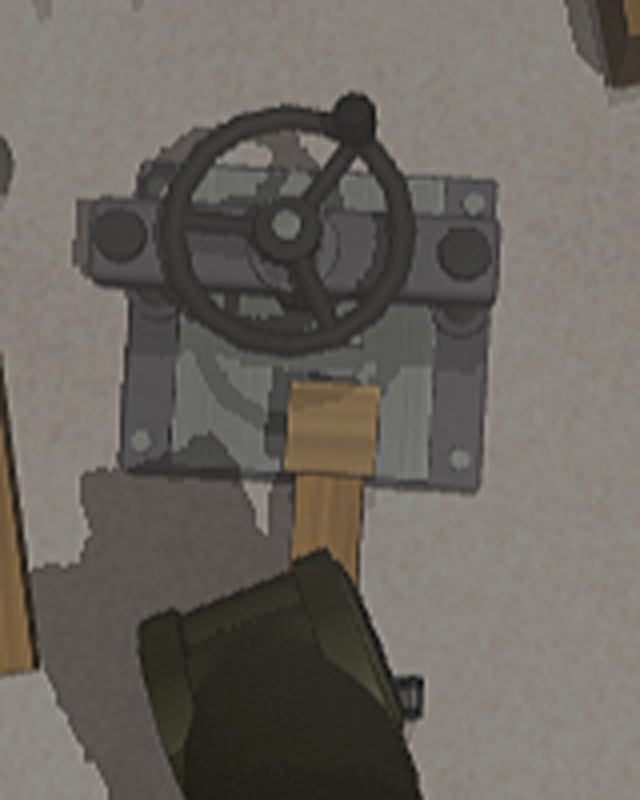

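View pics/s2c.png

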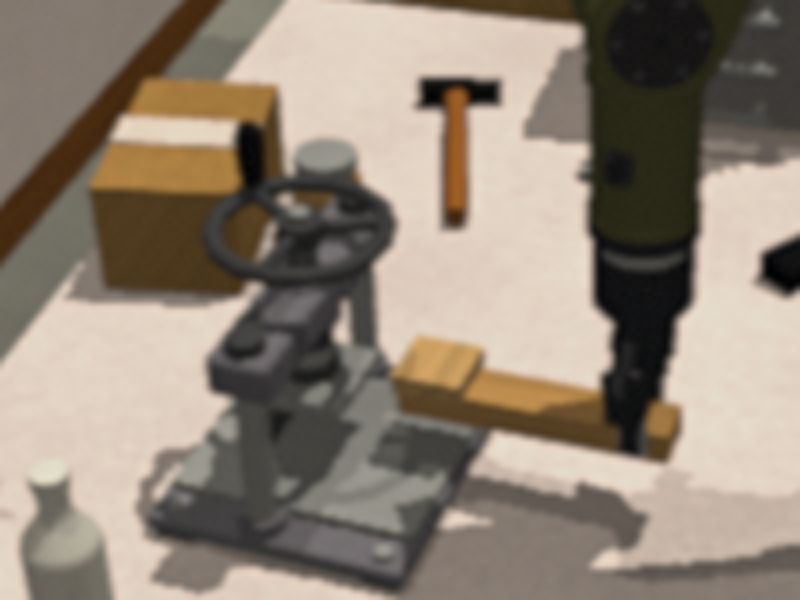

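The rail is in front of the press, block toward it, 22 mm right of the line. I'll correct the sideways offset, level the tool and lower the rail.

```bash
python3 -m inch '[0.009,-0.011,0.003,0,0.02,0, 0.009,-0.011,0.006,0,0,0, 0,0,0.008,0,0,0, 0,0,0,0,0,0]' ; python3 go.py 0.398 0.0755 0.05 -0.085; python3 - <<'E'
from h import *
d=get("top","t3"); crop(d,220,110,380,310,4,"t3c");d=get("side","s3"); crop(d,180,170,380,320,4,"s3c")
E
```

```text
time: 5.35
eef_pos: [0.3978, 0.0693, 0.0557]
ee_rot: [3.136, -0.152, -0.007]
force: [-0.7, 0.2, -2.3]
width: 0.0402
pos [0.3978 0.0693 0.0557] yaw -5.55 shift [-0.0003 -0.0062  0.0056]
turn [ 0.0025  0.0045 -0.0118] F [-0.75  0.18 -2.31] w 0.0402 t 5.35 q [-0.13  0.45 -0.15  2.28  0.16  0.43 -2.07]
```

View pics/t3c.png

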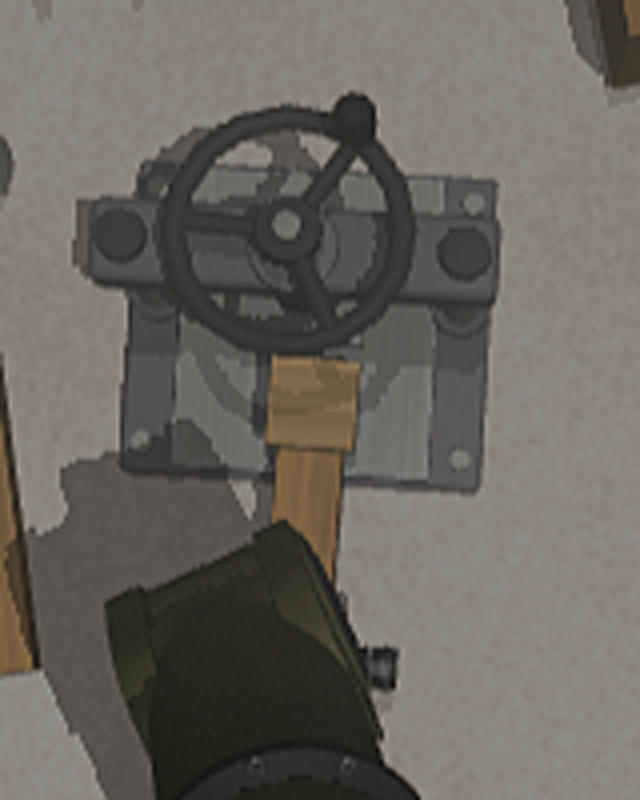

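View pics/s3c.png

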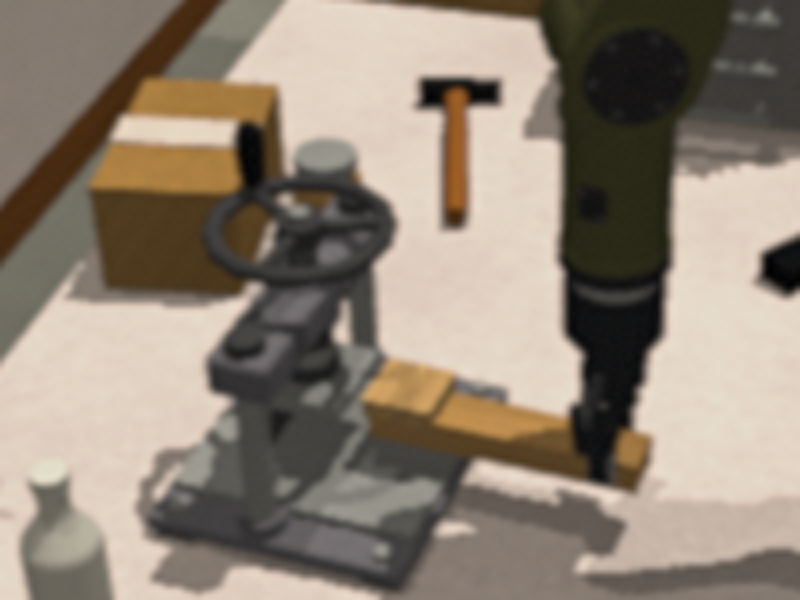

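```bash
cat > blk.py <<'E'
from h import *
P0=np.array([.637,.055]);yaw=-.085;ux=np.array([np.cos(yaw),np.sin(yaw)]);uy=np.array([-ux[1],ux[0]])
def inpress(X): q=np.array(X)[:2]-P0; return np.round([q@ux,q@uy],4)
E
python3 - <<'E'
from blk import *
t=load("t3");s=load("s3")
T=lambda p:np.array(p)/4.+[220-.4,110-.4]
S=lambda p:np.array(p)/4.+[180-.4,170-.4]
tp=[(274,357),(361,362),(355,451),(267,443)]
sp=[(365,400),(392,362),(457,383),(427,418)]
for a,b in zip(tp,sp):
    X=tri([(t,T(a)),(s,S(b))]); print(X.round(4),inpress(X),(proj(t,X)-T(a)).round(1),(proj(s,X)-S(b)).round(1))
E
```

```text
[0.5893 0.0748 0.0881] [-0.0493  0.0157] [[0.  0.1]] [[-0.1 -0. ]]
[0.5848 0.0203 0.0854] [-0.049 -0.039] [[0.  0.2]] [[-0.2 -0. ]]
[0.5299 0.0257 0.0786] [-0.1042 -0.0383] [[0. 0.]] [[-0. -0.]]
[0.5368 0.0809 0.0849] [-0.1021  0.0173] [[-0.1 -0.4]] [[0.3 0. ]]
```

```bash
python3 -m inch '[0,-0.008,0.003,0,0,-0.02, 0,0,0.004,0,0,0, 0,0,0,0,0,0]' ; python3 go.py 0.398 0.0775 0.04 -0.075; python3 - <<'E'
from h import *
d=get("top","t4"); crop(d,220,110,380,310,4,"t4c");d=get("side","s4"); crop(d,230,220,380,320,5,"s4c")
E
```

```text
time: 5.75
eef_pos: [0.3987, 0.0773, 0.0491]
ee_rot: [3.137, -0.12, -0.005]
force: [0.1, -0.4, -2.8]
width: 0.0403
pos [0.3987 0.0773 0.0491] yaw -4.38 shift [-0.0007 -0.0002  0.0091]
turn [ 0.0021  0.0033 -0.0014] F [ 0.06 -0.39 -2.84] w 0.0403 t 5.75 q [-0.15  0.47 -0.15  2.28  0.17  0.41 -2.08]
```

View pics/t4c.png

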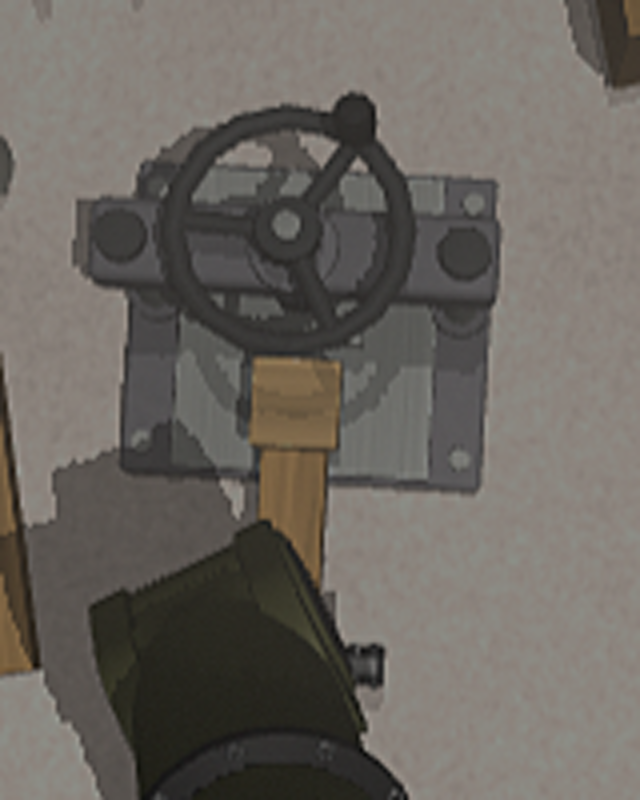

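View pics/s4c.png

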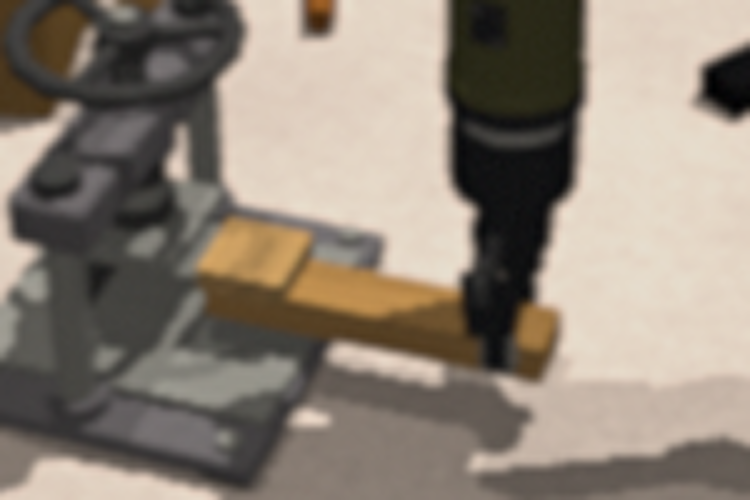

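```bash
python3 - <<'E'
from blk import *
t=load("t4");T=lambda p:np.array(p)/4.+[220-.4,110-.4]
X=onz(t,[T(p) for p in [(253,357),(341,360),(338,450),(248,445)]],.077)
print([inpress(x) for x in X],inpress(X.mean(0))); a=X[0]+X[1]-X[2]-X[3];print("yaw",np.arctan2(a[1],a[0]))
E
```

```text
[array([-0.0478,  0.0301]), array([-0.0466, -0.0258]), array([-0.104 , -0.0274]), array([-0.1041,  0.0296])] [-0.0756  0.0016]
yaw -0.06633408387570966
```

```bash
python3 -m inch '[0,0.001,0.005,0.002,0.003,0.005, 0,0,0.003,0,0,0, 0,0,0,0,0,0]'; python3 -m inch '[0,0,0.002,0,0,0, 0,0,0,0,0,0]'; python3 go.py 0.398 0.0768 0.036 -0.08
```

```text
time: 6.15
eef_pos: [0.399, 0.076, 0.0411]
ee_rot: [-3.139, 0.129, -0.002]
force: [0.3, -0.3, -2.7]
width: 0.04
time: 6.35
eef_pos: [0.3989, 0.0759, 0.0388]
ee_rot: [-3.139, 0.13, -0.001]
force: [-0.5, 0.4, -3.3]
width: 0.04
pos [0.3989 0.0759 0.0388] yaw -4.73 shift [-0.001  -0.0008  0.0028]
turn [-0.0002 -0.0009 -0.0026] F [-0.52  0.4  -3.29] w 0.04 t 6.35 q [-0.15  0.49 -0.14  2.29  0.18  0.37 -2.09]
```

```bash
python3 -m inch '[0,0,0.002,0,0,0, 0,0,0,0,0,0]'; python3 -m inch '[0,0,0.0015,0,0,0, 0,0,0,0,0,0]';  python3 -m inch '[0,0,0.001,0,0,0, 0,0,0,0,0,0]'
```

```text
time: 6.55
eef_pos: [0.399, 0.076, 0.0367]
ee_rot: [-3.139, 0.13, -0.002]
force: [0.1, -0.6, -2.9]
width: 0.0404
time: 6.75
eef_pos: [0.3991, 0.076, 0.0351]
ee_rot: [-3.139, 0.13, -0.002]
force: [-0.4, -0.5, -2.2]
width: 0.0401
time: 6.95
eef_pos: [0.3992, 0.076, 0.0342]
ee_rot: [-3.139, 0.129, -0.003]
force: [-0.9, -0.4, 0.3]
width: 0.0402
```

```bash
python3 -m inch '[0.008,0,-0.0005,0,0,0, 0.015,0,0,0,0,0, 0.015,0,0,0,0,0, 0.012,0,0,0,0,0, 0,0,0,0,0,0]'; python3 go.py 0.4732 0.069 0.0345 -0.085
```

```text
time: 7.45
eef_pos: [0.4527, 0.0717, 0.0352]
ee_rot: [-3.138, 0.128, -0.004]
force: [0.3, -0.5, -2.2]
width: 0.0401
pos [0.4527 0.0717 0.0352] yaw -4.69 shift [0.0206 0.001  0.0008]
turn [-0.0007 -0.0028  0.0032] F [ 0.25 -0.52 -2.18] w 0.0401 t 7.45 q [-0.11  0.54 -0.15  2.17  0.18  0.44 -2.05]
```

```bash
python3 -m inch '[0.008,0.001,0,0,0,0.003, 0.007,0,0,0,0,0, 0,0,0,0,0,0]';python3 -m inch '[0.003,0,0,0,0,0, 0,0,0,0,0,0]'; python3 go.py 0.4732 0.069 0.0345 -0.085
```

```text
time: 7.75
eef_pos: [0.4681, 0.0691, 0.0351]
ee_rot: [-3.138, 0.134, -0.003]
force: [0.0, -0.1, -2.6]
width: 0.0406
time: 7.95
eef_pos: [0.4709, 0.0688, 0.035]
ee_rot: [-3.138, 0.134, -0.002]
force: [0.4, 0.3, -1.7]
width: 0.04
pos [0.4709 0.0688 0.035 ] yaw -4.87 shift [ 0.0022 -0.0004  0.0005]
turn [-0.0003 -0.0014 -0.0001] F [ 0.38  0.25 -1.69] w 0.04 t 7.95 q [-0.09  0.55 -0.15  2.12  0.18  0.47 -2.03]
```

```bash
python3 -m inch '[0.002,0,0,0,0,0, 0,0,0,0,0,0]';python3 -m inch '[0.002,0,0,0,0,0, 0,0,0,0,0,0]';python3 -m inch '[0.002,0,0,0,0,0, 0,0,0,0,0,0]'
```

```text
time: 8.15
eef_pos: [0.4726, 0.0687, 0.0351]
ee_rot: [-3.139, 0.133, -0.002]
force: [0.7, 0.4, -1.9]
width: 0.0403
time: 8.35
eef_pos: [0.4745, 0.0686, 0.0351]
ee_rot: [-3.139, 0.133, -0.001]
force: [0.2, 0.1, -2.1]
width: 0.0405
time: 8.55
eef_pos: [0.4753, 0.0684, 0.0349]
ee_rot: [3.138, -0.132, -0.002]
force: [-0.7, -0.3, -0.7]
width: 0.0402
```

```bash
python3 -m inch '[0.002,0,0,0,0,0, 0,0,0,0,0,0]';python3 -m inch '[0.002,0,0,0,0,0, 0,0,0,0,0,0]';python3 - <<'E'
from h import *
d=get("top","t5"); crop(d,220,110,380,310,4,"t5c");d=get("side","s5"); crop(d,210,180,360,310,5,"s5c")
E
```

```text
time: 8.75
eef_pos: [0.4753, 0.0682, 0.0346]
ee_rot: [3.138, -0.13, -0.008]
force: [-0.7, -0.4, 0.3]
width: 0.04
time: 8.95
eef_pos: [0.4752, 0.0681, 0.0346]
ee_rot: [3.137, -0.129, -0.014]
force: [-1.6, -0.6, 1.9]
width: 0.0403
```

View pics/t5c.png

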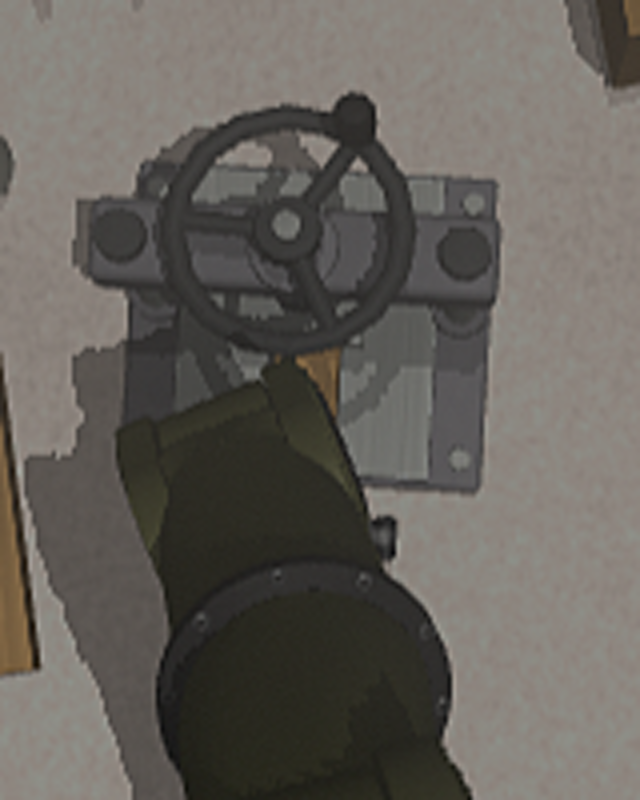

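View pics/s5c.png

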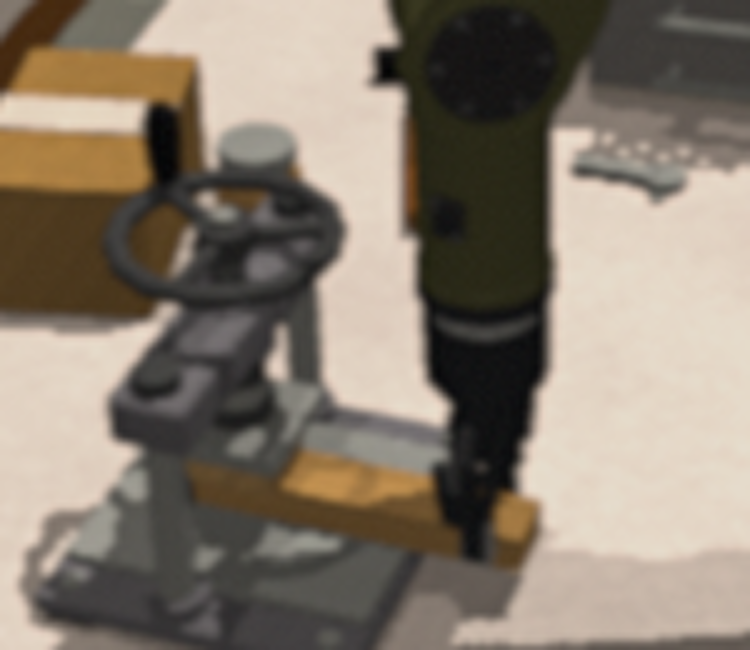

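```bash
python3 -m inch '[0.004,0,0,0,0,0, 0.004,0,0,0,0,0]';python3 go.py 0.4753 0.0684 0.0346 -0.085
```

```text
time: 9.25
eef_pos: [0.4752, 0.0678, 0.0344]
ee_rot: [3.135, -0.127, -0.035]
force: [-16.4, 2.3, 16.6]
width: 0.0399
pos [0.4752 0.0678 0.0344] yaw -4.63 shift [ 0.0001 -0.0006 -0.0002]
turn [0.0049 0.0223 0.0042] F [-16.37   2.35  16.63] w 0.0399 t 9.25 q [-0.08  0.57 -0.16  2.09  0.17  0.52 -2.02]
```

Home: it stalls at x = 0.4753 with 16 N of push. I'll relax, level the tool and release.

```bash
python3 -m inch '[0,0,0,0.005,0.022,0.004, 0,0,0,0,0,0]';python3 go.py 0.4753 0.0684 0.0346 -0.085; python3 -m inch '[0,0,0,0,0,0, 0,0,0,0,0,0, 0,0,0,0,0,0, 0,0,0,0,0,0, 0,0,0,0,0,0]' 0; python3 go.py 0.4653 0.0684 0.25
```

```text
time: 9.45
eef_pos: [0.4748, 0.0681, 0.0345]
ee_rot: [-3.138, 0.133, 0.001]
force: [-0.3, 0.3, -3.0]
width: 0.0401
pos [0.4748 0.0681 0.0345] yaw -4.84 shift [ 0.0005 -0.0004 -0.0001]
turn [-0.0003  0.0006  0.0005] F [-0.26  0.32 -3.02] w 0.0401 t 9.45 q [-0.09  0.56 -0.15  2.11  0.18  0.48 -2.03]
time: 9.95
eef_pos: [0.4788, 0.0681, 0.0351]
ee_rot: [-3.137, 0.134, -0.007]
force: [0.0, -0.3, -0.3]
width: 0.0855
pos [0.4788 0.0681 0.0351] yaw -4.9 shift [-0.0125  0.0005 -0.215 ]
turn [-0.0015 -0.0045  0.    ] F [ 0.01 -0.28 -0.31] w 0.0855 t 9.95 q [-0.09  0.56 -0.15  2.11  0.18  0.48 -2.03]
```

```bash
python3 -m inch '[-0.004,0,-0.015,0,0,0, -0.005,0,-0.03,0,0,0, -0.01,0,-0.04,0,0,0, -0.01,0,-0.04,0,0,0, -0.005,0,-0.045,0,0,0, 0,0,-0.045,0,0,0, 0,0,-0.045,0,0,0, 0,0,-0.03,0,0,0, 0,0,0,0,0,0]'; python3 go.py 0.6853 0.0144 0.34; python3 - <<'E'
from h import *
d=get("top","t6"); crop(d,220,110,380,310,4,"t6c");d=get("side","s6"); crop(d,210,180,360,310,5,"s6c"); get("wrist","w6")
E
```

```text
time: 10.85
eef_pos: [0.4417, 0.0709, 0.3367]
ee_rot: [-3.137, 0.133, -0.006]
force: [-0.5, -0.0, -0.8]
width: 0.0855
pos [0.4417 0.0709 0.3367] yaw -4.86 shift [ 0.2475  0.0356 -0.0025]
turn [-0.0017 -0.0036  0.    ] F [-0.52 -0.02 -0.76] w 0.0855 t 10.85 q [-0.02  0.15 -0.23  1.75  0.04  1.25 -1.91]
```

View pics/t6c.png

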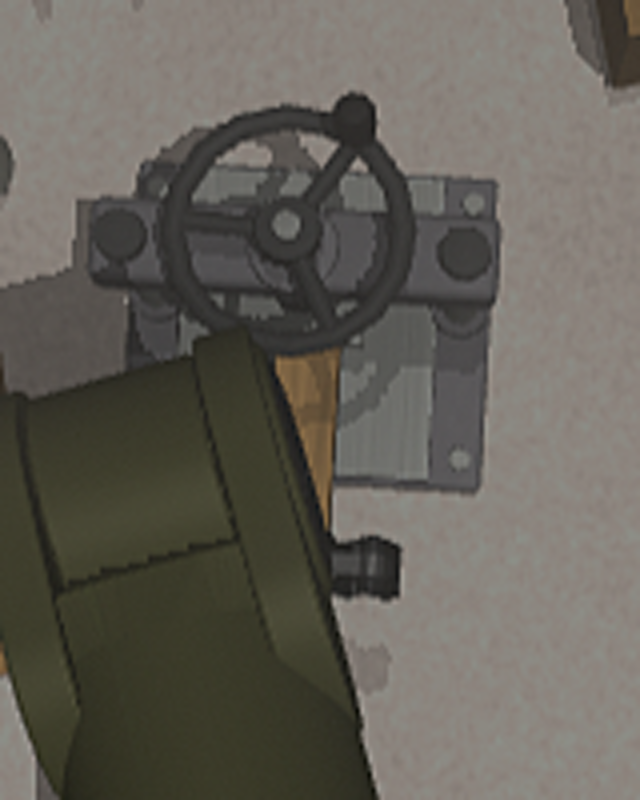

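View pics/s6c.png

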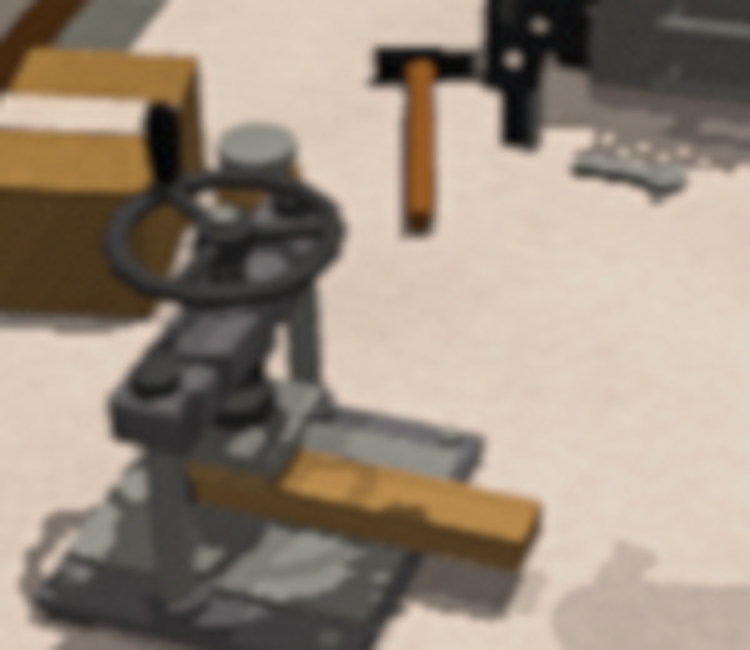

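View pics/w6.png

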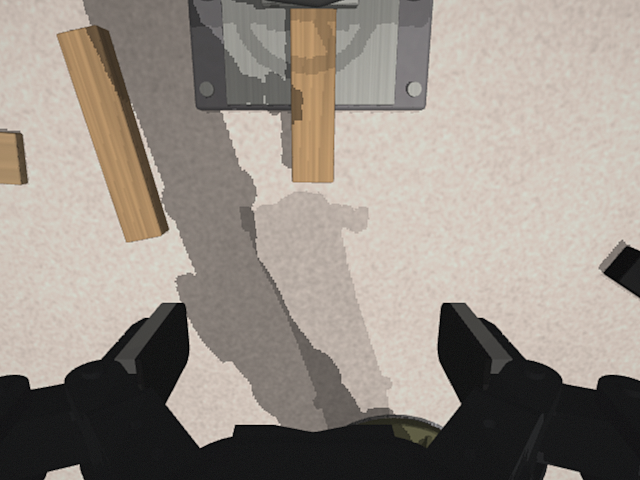

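```bash
python3 - <<'E'
from blk import *
w=load("w6"); X=onz(w,[(292,182),(334,182),(301,20),(335,20)],.058);print(X.round(4),inpress(X[:2].mean(0)))
a=X[2]+X[3]-X[0]-X[1];print(np.arctan2(a[1],a[0]))
F=onz(w,[(196,108),(426,108)],.03);print("bed front",inpress(F[0]),inpress(F[1]))
t=load("t6");s=load("s6")
T=lambda p:np.array(p)/4.+[220-.4,110-.4]
S=lambda p:np.array(p)/5.+[210-.4,180-.4]
for a,b in [((354,112),(162,110)),((357,117),(162,110)),((286,225),(225,222))]:
  X=tri([(t,T(a)),(s,S(b))]);print(X.round(4),inpress(X),(proj(t,X)-T(a)).round(1))
E
```

```text
[[0.4507 0.0918 0.058 ]
 [0.4472 0.0501 0.058 ]
 [0.5957 0.0693 0.058 ]
 [0.5931 0.0387 0.058 ]] [-1.887e-01 -1.000e-04]
-0.11559119218463344
bed front [-0.1176  0.1187] [-0.1175 -0.1147]
[0.6878 0.0154 0.2803] [ 0.054  -0.0352] [[-0. -0.]]
[0.6868 0.0142 0.2794] [ 0.0531 -0.0364] [[-0.2 -0.7]]
[0.6381 0.0558 0.2343] [0.001  0.0009] [[0.1 0.3]]
```

```bash
python3 -m inch '[0.02,0.003,0,0,0,0, 0.034,0.005,0,0,0,0, 0.034,0.005,0,0,0,0, 0.034,0.005,0,0,0,0, 0.034,0.005,0,0,0,0, 0.034,0.005,0,0,0,0, 0.034,0.005,0,0,0,0, 0.022,0.003,0,0,0,0, 0,0,0,0,0,0]'; python3 go.py 0.6876 0.0142 0.32 -0.085;  python3 - <<'E'
from h import *
get("wrist","w7"); d=get("side","s7"); crop(d,210,150,360,280,5,"s7c")
E
```

```text
time: 11.9
eef_pos: [0.6838, 0.0114, 0.3063]
ee_rot: [3.133, -0.128, -0.058]
force: [0.2, 0.3, -0.2]
width: 0.0853
pos [0.6838 0.0114 0.3063] yaw -4.68 shift [ 0.0031 -0.0031 -0.0139]
turn [0.0071 0.0369 0.0035] F [ 0.19  0.28 -0.18] w 0.0853 t 11.9 q [ 0.04  0.59 -0.18  1.14  0.1   1.46 -1.78]
```

View pics/w7.png

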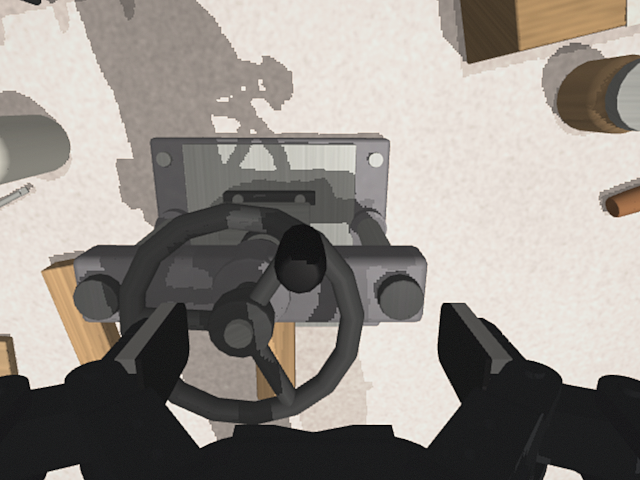

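View pics/s7c.png

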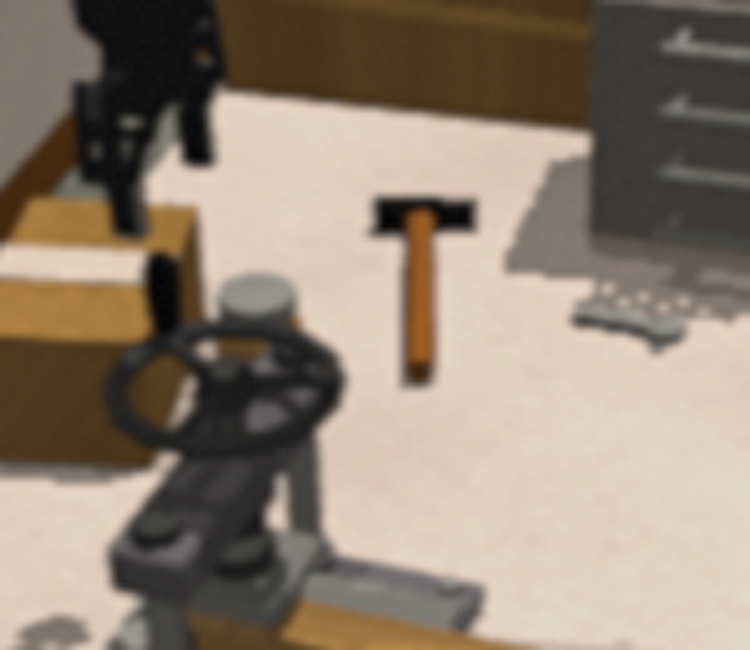

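The wrist view shows the grip's top disc near (302,268), with the jaws on either side of it. I'll cast its ray at the known height and combine it with the side view.

```bash
python3 - <<'E'
from blk import *
w=load("w7");s=load("s7");S=lambda p:np.array(p)/5.+[210-.4,150-.4]
for z in (.28,.2825,.286): X=onz(w,[(302,268),(235,333)],z)[0]; print(X.round(4),inpress(X))
print("radius px->m", 24/419.*(np.linalg.norm(-w["R"].T@w["t"]-X)))
X=tri([(w,(302,268)),(s,S((162,260)))]);print(X,inpress(X))
h=onz(w,[(237,333)],.24)[0];print("hub",h,inpress(h))
X=onz(w,[(223,190),(316,190)],.046);print("stop top ends",[inpress(x) for x in X])
E
python3 go.py 0.687 0.0142 0.32 -0.085
```

```text
[0.6909 0.0164 0.28  ] [ 0.057  -0.0339]
[0.6919 0.0162 0.2825] [ 0.058 -0.034]
[0.6933 0.016  0.286 ] [ 0.0594 -0.034 ]
radius px->m 0.009865221823539508
[0.68932728 0.01559403 0.27953224] [ 0.0555 -0.0348]
hub [0.6394655  0.05787735 0.24      ] [0.0022 0.0031]
stop top ends [array([0.044 , 0.0465]), array([ 0.0442, -0.0432])]
pos [0.6818 0.0124 0.3074] yaw -4.61 shift [ 0.0046 -0.0021 -0.0128]
turn [0.0066 0.0372 0.0046] F [-1.02  0.73 -0.84] w 0.0858 t 12.0 q [ 0.04  0.59 -0.18  1.15  0.1   1.46 -1.78]
```

```bash
python3 -m inch '[0.006,-0.003,-0.002,0.007,0.037,0.005, 0,0,0,0,0,0]'; python3 go.py 0.6885 0.015 0.246 -0.085
```

```text
time: 12.2
eef_pos: [0.6862, 0.016, 0.3077]
ee_rot: [-3.138, 0.132, 0.004]
force: [-0.3, 0.1, 1.0]
width: 0.0854
pos [0.6862 0.016  0.3077] yaw -4.82 shift [0.0025 0.0009 0.0617]
turn [-0.0007  0.0028  0.0009] F [-0.29  0.06  0.99] w 0.0854 t 12.2 q [ 0.04  0.57 -0.18  1.17  0.1   1.41 -1.79]
```

```bash
python3 -m inch '[0.0025,0.001,0.015,0,0.002,0, 0,0,0.018,0,0,0, 0,0,0.015,0,0,0, 0,0,0.008,0,0,0, 0,0,0.002,0,0,0, 0,0,0,0,0,0]'; python3 go.py 0.6885 0.015 0.246 -0.085
```

```text
time: 12.8
eef_pos: [0.6833, 0.0167, 0.2505]
ee_rot: [-3.139, 0.126, 0.006]
force: [0.1, -0.5, -0.2]
width: 0.0851
pos [0.6833 0.0167 0.2505] yaw -4.6 shift [0.0054 0.0012 0.0045]
turn [-0.      0.0039  0.0047] F [ 0.09 -0.47 -0.2 ] w 0.0851 t 12.8 q [ 0.04  0.59 -0.18  1.29  0.11  1.28 -1.8 ]
```

```bash
python3 -m inch '[0.0054,0.001,0.004,0,0.004,0.004, 0,0,0,0,0,0]'; python3 go.py 0.6885 0.015 0.246 -0.085;python3 - <<'E'
from h import *
get("wrist","w8"); d=get("side","s8"); crop(d,210,150,360,280,5,"s8c")
E
```

```text
time: 13.0
eef_pos: [0.6892, 0.0152, 0.2477]
ee_rot: [-3.139, 0.133, -0.003]
force: [0.1, -0.3, 0.4]
width: 0.0852
pos [0.6892 0.0152 0.2477] yaw -4.84 shift [-0.0007  0.0003  0.0017]
turn [-0.0002 -0.0022  0.0005] F [ 0.1  -0.31  0.36] w 0.0852 t 13.0 q [ 0.04  0.6  -0.18  1.28  0.11  1.27 -1.8 ]
```

View pics/w8.png

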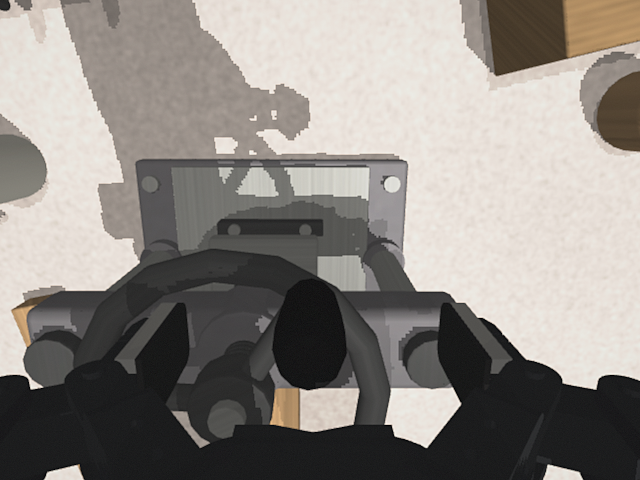

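View pics/s8c.png

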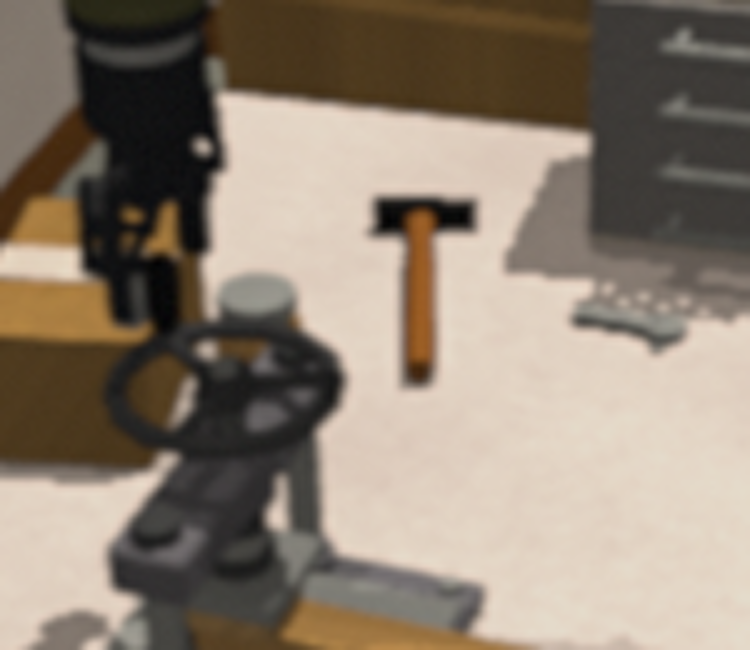

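```bash
python3 - <<'E'
from blk import *
s=load("s8");w=load("w8")
e=np.array([.6892,.0152,.2477])
C=lambda X,o=(210,150):(proj(s,X)-[o[0]-.4,o[1]-.4])*5
print("grasp pt",C(e+[0,0,.019]),"L pad",C(e+[.0036,.0425,.019-0.005]),C(e+[.0036,.0425,0]))
for x,y in [(.6876,.0142),(.6892,.0152),(.685,.015),(.693,.015)]: print((x,y),C([[x,y,.2825],[x,y,.2325]]).round(0).tolist(), proj(w,[[x,y,.2825],[x,y,.2325]]).round(0).tolist())
E
```

```text
grasp pt [[161.85255404 279.45741287]] L pad [[130.85350501 321.90000545]] [[133.01700348 342.26420991]]
(0.6876, 0.0142) [[163.0, 256.0], [170.0, 328.0]] [[321.0, 368.0], [319.0, 299.0]]
(0.6892, 0.0152) [[160.0, 256.0], [167.0, 328.0]] [[317.0, 364.0], [316.0, 295.0]]
(0.685, 0.015) [[166.0, 257.0], [173.0, 329.0]] [[319.0, 376.0], [317.0, 305.0]]
(0.693, 0.015) [[154.0, 256.0], [161.0, 327.0]] [[316.0, 352.0], [316.0, 286.0]]
```

```bash
python3 -m inch '[0,0,0.001,0,0,0, 0,0,0,0,0,0, 0,0,0,0,0,0, 0,0,0,0,0,0, 0,0,0,0,0,0, 0,0,0,0,0,0, 0,0,0,0,0,0, 0,0,0,0,0,0, 0,0,0,0,0,0]' 255 60; python3 go.py 0.6885 0.015 0.246 -0.085
```

```text
time: 14.0
eef_pos: [0.6893, 0.0162, 0.2483]
ee_rot: [-3.138, 0.131, -0.006]
force: [-1.0, 0.7, -0.1]
width: 0.0211
pos [0.6893 0.0162 0.2483] yaw -4.78 shift [-0.0007  0.0013  0.0023]
turn [-0.0013 -0.0038  0.0015] F [-1.02  0.7  -0.14] w 0.0211 t 14.0 q [ 0.04  0.6  -0.18  1.28  0.11  1.27 -1.8 ]
```

```bash
cat > arc.py <<'E'
import sys;from h import *
from scipy.spatial.transform import Rotation as Ro
C=np.array([.637,.055])
D=float(sys.argv[1]);n=int(sys.argv[2])
s=robot.sense();M=Ro.from_rotvec(s["ee_rot"]).as_matrix();p=s["eef_pos"];q=p[:2]-C
ph=np.arctan2(q[1],q[0]);r=np.hypot(*q)
tan=np.array([np.sin(ph),-np.cos(ph)]);f=s["force"]
print(f"t {s['time']:.2f} phi {np.degrees(ph):.1f} r {r*1e3:.1f} z {p[2]:.4f} Ft {f[:2]@tan:.2f} Fr {f[:2]@q/r:.2f} Fz {f[2]:.2f} v {s['dq'].round(2) if hasattr(s['dq'],'round') else ''}")
y=-.085;W=Ro.from_matrix(np.array([[np.cos(y),np.sin(y),0],[np.sin(y),-np.cos(y),0],[0,0,-1]]))
print("turn",np.round((Ro.from_matrix(M).inv()*W).as_rotvec(),3))
rr=.065;rows=[];a=ph;pos=np.array(p)
for k in range(n):
    a-=np.radians(D);t=np.array([*(C+rr*np.array([np.cos(a),np.sin(a)])),pos[2]-.01*D/360]); rows.append(M.T@(t-pos));pos=t
print(np.round(rows,4).tolist())
E
python3 arc.py 12 4
```

```text
t 14.00 phi -36.6 r 65.2 z 0.2483 Ft 0.04 Fr -1.23 Fz -0.14 v [-0. -0. -0. -0. -0. -0. -0.]
turn [-0.001 -0.004  0.002]
[[-0.0085, 0.0107, 0.0003], [-0.0104, 0.0088, 0.0003], [-0.012, 0.0064, 0.0003], [-0.013, 0.0038, 0.0003]]
```

```bash
python3 -m inch '[-0.0085,0.0107,0.0003,0,-0.004,0, -0.0104,0.0088,0.0003,0,0,0, -0.012,0.0064,0.0003,0,0,0, -0.013,0.0038,0.0003,0,0,0]'; python3 arc.py 15 5
```

```text
time: 14.4
eef_pos: [0.6508, -0.0073, 0.2472]
ee_rot: [-3.132, 0.125, -0.028]
force: [6.8, 1.2, -1.7]
width: 0.0217
t 14.40 phi -77.5 r 63.8 z 0.2472 Ft -6.86 Fr 0.33 Fz -1.66 v [ 0.08 -0.21 -0.02  0.4  -0.02 -0.23  0.03]
turn [-0.008 -0.018  0.005]
[[-0.0164, 0.004, 0.0001], [-0.0169, -0.0016, 0.0001], [-0.0159, -0.0059, 0.0002], [-0.0138, -0.0098, 0.0002], [-0.0108, -0.0131, 0.0003]]
```

```bash
python3 -m inch '[-0.0164,0.004,0.0003,-0.005,-0.018,0.005, -0.0169,-0.0016,0.0003,0,0,0, -0.0159,-0.0059,0.0004,0,0,0, -0.0138,-0.0098,0.0004,0,0,0, -0.0108,-0.0131,0.0004,0,0,0]'; python3 arc.py 15 5
```

```text
time: 14.9
eef_pos: [0.5855, 0.0189, 0.2453]
ee_rot: [3.137, -0.145, 0.029]
force: [3.8, -6.4, -0.3]
width: 0.0218
t 14.90 phi -145.0 r 62.9 z 0.2453 Ft -7.40 Fr 0.60 Fz -0.32 v [-0.2  -0.14 -0.01  0.25  0.02 -0.14 -0.27]
turn [ 0.    -0.019 -0.008]
[[-0.0108, -0.0129, 0.0002], [-0.0052, -0.0162, 0.0003], [-0.0008, -0.0169, 0.0004], [0.0036, -0.0166, 0.0005], [0.0078, -0.0151, 0.0006]]
```

```bash
python3 -m inch '[-0.0108,-0.0129,0.0002,0,-0.019,-0.008, -0.0052,-0.0162,0.0003,0,0,0, -0.0008,-0.0169,0.0004,0,0,0, 0.0036,-0.0166,0.0005,0,0,0]'; python3 arc.py 12 4
```

```text
time: 15.3
eef_pos: [0.5755, 0.0723, 0.2438]
ee_rot: [3.124, -0.15, -0.002]
force: [-12.5, -4.2, 11.3]
width: 0.0216
t 15.30 phi 164.3 r 63.9 z 0.2438 Ft -7.40 Fr 10.90 Fz 11.34 v [-0.26  0.1  -0.01 -0.16  0.05  0.11 -0.29]
turn [ 0.014  0.001 -0.011]
[[0.0027, -0.0133, 0.0001], [0.0064, -0.012, 0.0002], [0.0088, -0.0104, 0.0002], [0.0107, -0.0083, 0.0002]]
```

```bash
python3 -m inch '[0.0027,-0.0133,0.0001,0.01,0,-0.01, 0.0064,-0.012,0.0002,0,0,0, 0.0088,-0.0104,0.0002,0,0,0]'; python3 arc.py 12 4
```

```text
time: 15.6
eef_pos: [0.5917, 0.1018, 0.243]
ee_rot: [3.126, -0.139, -0.016]
force: [-9.2, -1.0, 6.5]
width: 0.0218
t 15.60 phi 134.1 r 65.1 z 0.2430 Ft -7.25 Fr 5.68 Fz 6.54 v [-0.14  0.17  0.01 -0.29  0.03  0.16 -0.13]
turn [ 0.013  0.01  -0.004]
[[0.01, -0.0092, 0.0001], [0.0116, -0.007, 0.0001], [0.0128, -0.0045, 0.0002], [0.0135, -0.0017, 0.0002]]
```

```bash
python3 -m inch '[0.01,-0.0092,0.0001,0.006,0.01,-0.004, 0.0116,-0.007,0.0001,0,0,0, 0.0128,-0.0045,0.0002,0,0,0]'; python3 arc.py 12 4
```

```text
time: 15.9
eef_pos: [0.622, 0.1194, 0.2422]
ee_rot: [3.129, -0.132, -0.019]
force: [-7.4, 0.9, 5.0]
width: 0.0218
t 15.90 phi 103.1 r 66.1 z 0.2422 Ft -6.97 Fr 2.56 Fz 4.95 v [-0.04  0.21  0.01 -0.38  0.02  0.2   0.  ]
turn [0.01  0.011 0.001]
[[0.0137, -0.0017, 0.0002], [0.0136, 0.0, 0.0002], [0.0133, 0.0028, 0.0002], [0.0124, 0.0055, 0.0002]]
```

```bash
sed -i 's/C=np.array(\[.637,.055\])/C=np.array([.6384,.0565])/' arc.py; python3 arc.py 12 3; python3 -m inch '[0.0135,-0.0017,0.0002,0.005,0.01,0, 0.0136,0.0005,0.0002,0,0,0]'; python3 arc.py 12 3
```

```text
t 15.90 phi 104.6 r 65.0 z 0.2422 Ft -6.90 Fr 2.75 Fz 4.95 v [-0.04  0.21  0.01 -0.38  0.02  0.2   0.  ]
turn [0.01  0.011 0.001]
[[0.0132, -0.0031, 0.0001], [0.0136, -0.0003, 0.0002], [0.0134, 0.0025, 0.0002]]
time: 16.1
eef_pos: [0.6457, 0.1211, 0.2416]
ee_rot: [3.136, -0.126, -0.015]
force: [-7.1, 0.6, 3.4]
width: 0.0215
t 16.10 phi 83.6 r 65.0 z 0.2416 Ft -7.10 Fr -0.17 Fz 3.40 v [ 0.02  0.22  0.01 -0.39  0.02  0.22  0.08]
turn [0.004 0.009 0.004]
[[0.0135, 0.0018, 0.0002], [0.0128, 0.0046, 0.0002], [0.0116, 0.0072, 0.0003]]
```

```bash
python3 -m inch '[0.0135,0.0018,0.0002,0,0.009,0.004, 0.0128,0.0046,0.0002,0,0,0]'; python3 arc.py 12 3
```

```text
time: 16.3
eef_pos: [0.6681, 0.1143, 0.241]
ee_rot: [3.136, -0.128, -0.012]
force: [-7.9, 1.1, 3.3]
width: 0.0214
t 16.30 phi 62.8 r 65.0 z 0.2410 Ft -7.55 Fr -2.62 Fz 3.29 v [ 0.08  0.19  0.01 -0.35  0.    0.2   0.14]
turn [0.003 0.008 0.003]
[[0.0119, 0.0065, 0.0003], [0.0103, 0.0088, 0.0003], [0.0083, 0.0108, 0.0003]]
```

```bash
python3 -m inch '[0.0119,0.0065,0.0003,0,0.008,0.003, 0.0103,0.0088,0.0003,0,0,0]'; python3 arc.py 12 3
```

```text
time: 16.5
eef_pos: [0.6861, 0.1006, 0.2405]
ee_rot: [-3.139, 0.127, 0.01]
force: [-7.2, 3.8, 3.6]
width: 0.0218
t 16.50 phi 42.7 r 65.0 z 0.2405 Ft -7.66 Fr -2.76 Fz 3.65 v [ 0.13  0.14 -0.   -0.26 -0.01  0.15  0.19]
turn [-0.     0.007  0.004]
[[0.009, 0.0102, 0.0003], [0.0067, 0.0118, 0.0003], [0.0041, 0.013, 0.0003]]
```

```bash
python3 -m inch '[0.009,0.0102,0.0003,0,0.007,0.004, 0.0067,0.0118,0.0003,0,0,0]'; python3 arc.py 12 3
```

```text
time: 16.7
eef_pos: [0.6979, 0.0823, 0.2399]
ee_rot: [-3.133, 0.124, 0.007]
force: [-3.7, 6.7, 2.1]
width: 0.0218
t 16.70 phi 23.5 r 64.9 z 0.2399 Ft -7.63 Fr -0.76 Fz 2.12 v [ 0.17  0.07 -0.02 -0.13 -0.02  0.08  0.21]
turn [-0.006  0.005  0.006]
[[0.0052, 0.0126, 0.0002], [0.0024, 0.0134, 0.0002], [-0.0005, 0.0136, 0.0002]]
```

```bash
python3 -m inch '[0.0052,0.0126,0.0003,-0.005,0.005,0.005, 0.0024,0.0134,0.0003,0,0,0]'; python3 arc.py 12 3
```

```text
time: 16.9
eef_pos: [0.703, 0.0621, 0.2395]
ee_rot: [-3.129, 0.122, 0.0]
force: [1.5, 7.5, -0.3]
width: 0.0215
t 16.90 phi 4.9 r 64.8 z 0.2395 Ft -7.31 Fr 2.12 Fz -0.29 v [ 0.19  0.   -0.02  0.   -0.03 -0.01  0.21]
turn [-0.01   0.001  0.007]
[[0.001, 0.0135, 0.0002], [-0.002, 0.0134, 0.0002], [-0.0048, 0.0127, 0.0002]]
```

```bash
python3 -m inch '[0.001,0.0135,0.0003,-0.01,0,0.007, -0.002,0.0134,0.0003,0,0,0]'; python3 arc.py 12 3
```

```text
time: 17.1
eef_pos: [0.7013, 0.0413, 0.239]
ee_rot: [-3.13, 0.125, -0.005]
force: [6.3, 6.2, -2.2]
width: 0.0218
t 17.10 phi -13.6 r 64.8 z 0.2390 Ft -7.50 Fr 4.64 Fz -2.17 v [ 0.2  -0.07 -0.02  0.14 -0.03 -0.1   0.2 ]
turn [-0.009 -0.003  0.005]
[[-0.0033, 0.0132, 0.0002], [-0.0062, 0.0121, 0.0002], [-0.0086, 0.0106, 0.0002]]
```

```bash
python3 -m inch '[-0.0033,0.0132,0.0003,-0.009,-0.003,0.005, -0.0062,0.0121,0.0003,0,0,0]'; python3 arc.py 12 3
```

```text
time: 17.3
eef_pos: [0.6927, 0.0211, 0.2385]
ee_rot: [-3.132, 0.126, -0.01]
force: [6.5, 4.4, -2.4]
width: 0.0216
t 17.30 phi -33.1 r 64.8 z 0.2385 Ft -7.21 Fr 3.06 Fz -2.43 v [ 0.19 -0.13 -0.02  0.26 -0.03 -0.16  0.17]
turn [-0.008 -0.006  0.005]
[[-0.0075, 0.0113, 0.0002], [-0.0099, 0.0093, 0.0002], [-0.0116, 0.0071, 0.0002]]
```

```bash
python3 -m inch '[-0.0075,0.0113,0.0003,-0.008,-0.006,0.005, -0.0099,0.0093,0.0003,0,0,0]'; python3 arc.py 12 3
```

```text
time: 17.5
eef_pos: [0.6778, 0.005, 0.2381]
ee_rot: [-3.133, 0.13, -0.016]
force: [11.3, 3.7, -5.2]
width: 0.0219
t 17.50 phi -52.6 r 64.9 z 0.2381 Ft -11.26 Fr 3.90 Fz -5.19 v [ 0.16 -0.18 -0.02  0.35 -0.04 -0.22  0.12]
turn [-0.006 -0.01   0.002]
[[-0.0109, 0.0081, 0.0002], [-0.0124, 0.0056, 0.0002], [-0.0133, 0.0029, 0.0002]]
```

The tangential force stepped from 7.2 to 11.3 N between φ = −33° and −53°, so the platen made contact near −43° (±10°). Half a turn more ends at φ ≈ −223° = +137°.

```bash
python3 -m inch '[-0.0109,0.0081,0.0003,-0.006,-0.01,0.002, -0.0124,0.0056,0.0003,0,0,0]'; python3 arc.py 12 3
```

```text
time: 17.7
eef_pos: [0.6588, -0.0051, 0.2376]
ee_rot: [-3.134, 0.131, -0.02]
force: [11.7, 1.8, -4.9]
width: 0.0216
t 17.70 phi -71.7 r 64.9 z 0.2376 Ft -11.67 Fr 1.94 Fz -4.94 v [ 0.1  -0.21 -0.02  0.4  -0.03 -0.26  0.06]
turn [-0.005 -0.012  0.002]
[[-0.013, 0.0041, 0.0002], [-0.0135, 0.0012, 0.0002], [-0.0135, -0.0016, 0.0002]]
```

```bash
python3 -m inch '[-0.013,0.0041,0.0003,-0.005,-0.012,0.002, -0.0135,0.0012,0.0003,0,0,0, -0.0135,-0.0016,0.0003,0,0,0]'; python3 arc.py 12 3
```

```text
time: 18.0
eef_pos: [0.6269, -0.0074, 0.2368]
ee_rot: [-3.137, 0.137, -0.032]
force: [11.9, -2.9, -4.8]
width: 0.0214
t 18.00 phi -100.2 r 64.9 z 0.2368 Ft -12.28 Fr 0.79 Fz -4.77 v [-0.   -0.2  -0.01  0.37 -0.01 -0.24 -0.05]
turn [-0.002 -0.021 -0.002]
[[-0.0133, -0.0026, 0.0001], [-0.0125, -0.0053, 0.0001], [-0.0111, -0.0078, 0.0001]]
```

```bash
python3 -m inch '[-0.0133,-0.0026,0.0003,0,-0.02,-0.002, -0.0125,-0.0053,0.0003,0,0,0, -0.0111,-0.0078,0.0003,0,0,0]'; python3 arc.py 12 3
```

```text
time: 18.3
eef_pos: [0.5994, 0.0047, 0.2361]
ee_rot: [3.134, -0.144, 0.032]
force: [9.1, -7.5, -3.8]
width: 0.0213
t 18.30 phi -127.0 r 64.9 z 0.2361 Ft -11.82 Fr 0.55 Fz -3.76 v [-0.1  -0.15  0.01  0.26  0.02 -0.17 -0.16]
turn [ 0.003 -0.02  -0.007]
[[-0.0108, -0.0082, 0.0001], [-0.0088, -0.0104, 0.0001], [-0.0064, -0.012, 0.0002]]
```

```bash
python3 -m inch '[-0.0108,-0.0082,0.0003,0.003,-0.02,-0.007, -0.0088,-0.0104,0.0003,0,0,0, -0.0064,-0.012,0.0003,0,0,0]'; python3 arc.py 12 3
```

```text
time: 18.6
eef_pos: [0.5819, 0.0249, 0.2353]
ee_rot: [3.125, -0.152, 0.022]
force: [0.4, -13.8, 2.7]
width: 0.0218
t 18.60 phi -150.8 r 64.8 z 0.2353 Ft -12.29 Fr 6.37 Fz 2.70 v [-0.17 -0.06  0.02  0.12  0.06 -0.06 -0.24]
turn [ 0.013 -0.015 -0.012]
[[-0.0067, -0.0118, 0.0001], [-0.0039, -0.013, 0.0001], [-0.0011, -0.0135, 0.0001]]
```

```bash
python3 -m inch '[-0.006,-0.0118,0,0.013,-0.015,-0.012, -0.003,-0.013,0.0001,0,0,0, -0.0011,-0.0135,0.0001,0,0,0]'; python3 arc.py 10 3
```

```text
time: 18.9
eef_pos: [0.5744, 0.0463, 0.2347]
ee_rot: [3.116, -0.157, -0.002]
force: [-9.2, -14.0, 9.2]
width: 0.0216
t 18.90 phi -170.9 r 64.8 z 0.2347 Ft -12.33 Fr 11.33 Fz 9.21 v [-0.19  0.02  0.03 -0.02  0.07  0.06 -0.25]
turn [ 0.021  0.001 -0.016]
[[-0.0021, -0.0111, 0.0], [0.0, -0.0113, 0.0], [0.002, -0.0112, 0.0]]
```

```bash
python3 -m inch '[-0.002,-0.0125,0,0.02,0,-0.016, 0,-0.0125,0,0,0,0, 0.002,-0.0125,0,0,0,0]'; python3 arc.py 10 3
```

```text
time: 19.2
eef_pos: [0.5743, 0.0668, 0.2341]
ee_rot: [3.115, -0.155, -0.012]
force: [-12.5, -10.9, 8.4]
width: 0.0219
t 19.20 phi 170.9 r 64.9 z 0.2341 Ft -12.74 Fr 10.61 Fz 8.40 v [-0.17  0.06  0.03 -0.1   0.06  0.1  -0.21]
turn [ 0.023  0.006 -0.014]
[[0.0016, -0.0112, 0.0], [0.0036, -0.0108, 0.0], [0.0054, -0.01, 0.0]]
```

```bash
python3 -m inch '[0.0016,-0.0122,0,0.023,0.006,-0.014, 0.004,-0.0118,0,0,0,0, 0.006,-0.011,0,0,0,0]'; python3 arc.py 8 2
```

```text
time: 19.5
eef_pos: [0.5813, 0.0874, 0.2336]
ee_rot: [3.12, -0.15, -0.025]
force: [-17.0, -5.6, 10.5]
width: 0.0216
t 19.50 phi 151.6 r 65.0 z 0.2336 Ft -13.03 Fr 12.32 Fz 10.50 v [-0.14  0.11  0.02 -0.19  0.04  0.17 -0.16]
turn [ 0.019  0.015 -0.011]
[[0.0041, -0.0081, 0.0], [0.0052, -0.0074, 0.0]]
```

```bash
python3 -m inch '[0.0055,-0.0095,0,0.019,0.015,-0.011]'; python3 arc.py 8 2;  python3 -m inch '[0,0,0,0,0,0, 0,0,0,0,0,0]'; python3 arc.py 4 2
```

```text
time: 19.6
eef_pos: [0.5851, 0.0938, 0.2334]
ee_rot: [3.134, -0.136, -0.009]
force: [-10.5, -8.8, 9.9]
width: 0.0216
t 19.60 phi 145.1 r 65.1 z 0.2334 Ft -13.22 Fr 3.53 Fz 9.88 v [ 0.04 -0.01 -0.06  0.02 -0.07 -0.16  0.1 ]
turn [ 0.005  0.006 -0.002]
[[0.0051, -0.0075, 0.0002], [0.0061, -0.0067, 0.0002]]
time: 19.8
eef_pos: [0.5846, 0.0933, 0.2336]
ee_rot: [3.134, -0.137, -0.009]
force: [0.7, 0.2, -0.2]
width: 0.0217
t 19.80 phi 145.7 r 65.2 z 0.2336 Ft 0.57 Fr -0.45 Fz -0.23 v [ 0.   -0.   -0.    0.   -0.   -0.01  0.  ]
turn [ 0.005  0.006 -0.002]
[[0.0025, -0.0038, 0.0001], [0.0026, -0.0037, 0.0001]]
```

171° past mid-contact should be about 235 N (231–241), well inside 216–264 N. I'll release now and lift clear.

```bash
python3 -m inch '[0,0,0,0,0,0, 0,0,0,0,0,0, 0,0,0,0,0,0, 0,0,0,0,0,0, 0,0,0,0,0,0, 0,0,0,0,0,0]' 0; python3 -m inch '[0,0,-0.015,0,0,0, 0,0,-0.025,0,0,0, 0,0,-0.03,0,0,0, 0,0,-0.03,0,0,0, 0,0,-0.02,0,0,0, 0,0,0,0,0,0]'; python3 arc.py 4 1; python3 - <<'E'
from h import *
d=get("top","t9"); crop(d,220,110,380,310,4,"t9c");d=get("side","s9"); crop(d,210,180,360,310,5,"s9c"); get("wrist","w9")
E
```

```text
time: 20.4
eef_pos: [0.5851, 0.093, 0.2334]
ee_rot: [3.134, -0.137, -0.008]
force: [-0.0, -0.4, -0.5]
width: 0.0853
time: 21.0
eef_pos: [0.5851, 0.0934, 0.3569]
ee_rot: [3.133, -0.137, -0.013]
force: [0.4, 0.4, 0.2]
width: 0.0851
t 21.00 phi 145.3 r 64.8 z 0.3569 Ft 0.56 Fr -0.08 Fz 0.18 v [-0.    0.01  0.    0.04 -0.   -0.02 -0.  ]
turn [ 0.006  0.008 -0.002]
[[0.0022, -0.004, 0.0001]]
```

View pics/s9c.png

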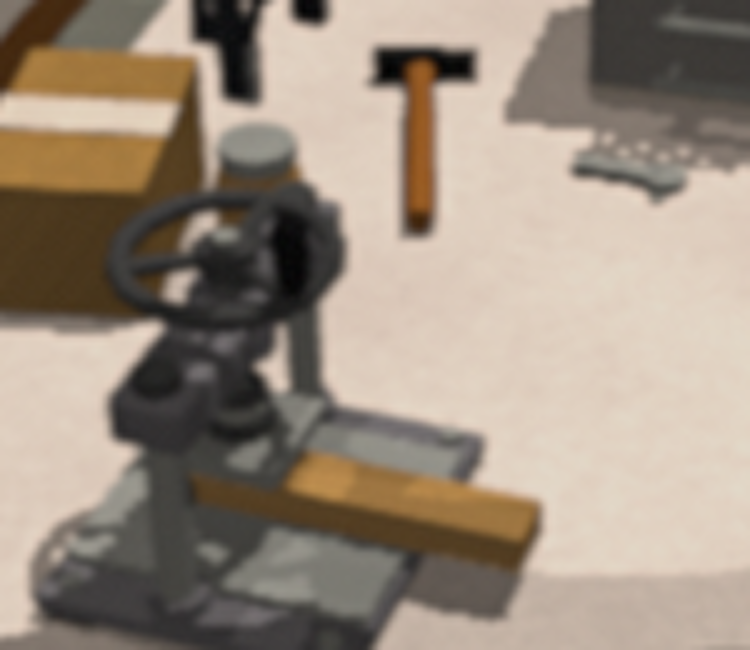

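View pics/w9.png

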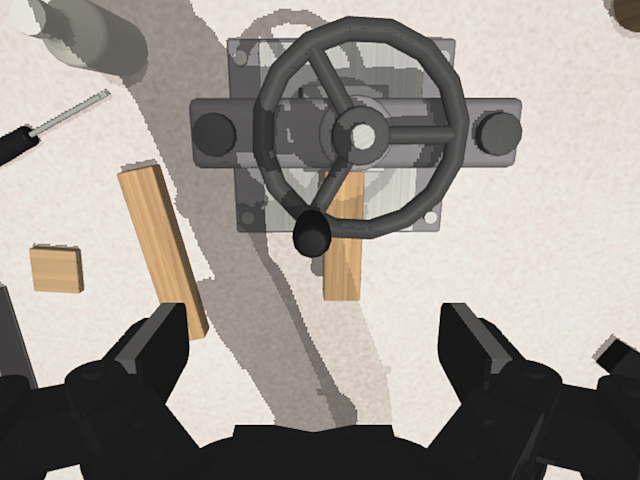

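The rail sits where it was (side view end at (540,505), unchanged). The crank is front-left at wrist (313,232) and the gripper is clear. One numeric check before handing in.

```bash
python3 - <<'E'
from blk import *
w=load("w9");X=onz(w,[(323,300),(360,300)],.058);print("rail end",inpress(X.mean(0)))
g=onz(w,[(313,240)],.268)[0];print("grip",g.round(4),"phi",np.degrees(np.arctan2(g[1]-.0565,g[0]-.6384)),np.hypot(g[0]-.6384,g[1]-.0565))
a=load("t0") if 0 else load("top0");b=load("t9")
D=cv2.absdiff(a["frame"],b["frame"]).max(2)
for n,(x0,y0,x1,y1) in dict(spare=(150,225,180,258),plain=(200,192,232,284),glue=(190,125,225,165),jar=(400,120,440,160),mallet=(428,140,536,192),hinge=(470,215,500,258),screwdr=(130,160,190,202)).items(): print(n,(D[y0:y1,x0:x1]>40).mean().round(3))
E
python3 -c "
from workcell import robot
print(robot.sense()['force'],robot.sense()['time']);print(robot.job_done())"
```

```text
rail end [-0.1878  0.0005]
grip [0.5861 0.0935 0.268 ] phi 144.73509167806267 0.06401047041716228
spare 0.0
plain 0.169
glue 0.538
jar 0.0
mallet 0.0
hinge 0.2
screwdr 0.0
[-0.9195572  -0.0747378  -0.13003542] 21.15
the job is handed in; nothing more can be done
None
```

View pics/t9.png

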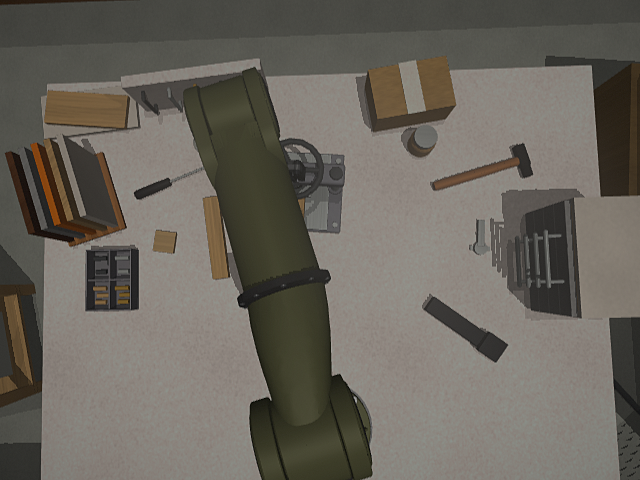

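The rail with the block is in the press, pushed home against the back stop, and the press is wound about half a turn past contact. Everything is let go and the job was handed in at 21 s of the 72 s allowed.

- **Rail:** it stopped against the back stop under 16 N of push. After release, the wrist camera put its near end at x = −188 mm, y = +0.5 mm in the press frame, where −190 and 0 are ideal.
- **Press:** the crank force stepped from about 7.3 N to 11.3 N between two readings 20° apart, which marks contact. I then wound to 162–181° past contact and let go. From the spring figures that is about 231–241 N, inside the 216–264 N window. The crank force at the end was about 13 N, as expected, and the crank stayed put after release. I had no direct reading of the load on the block, so this figure rests on the angle and the crank force.
- **Rest of the bench:** comparing the first and last top views, the spare block, jar, mallet and screwdriver showed no change. The plain rail, glue and hinge did show changes:
  - **Plain rail:** it looks to be in its old place, and the arm covers part of it.
  - **Hinge:** it looks to be in its old place, and a shadow there has moved.
  - **Glue:** it is hidden behind the arm in that view. The last wrist picture shows it standing, but I did not measure its position.

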